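# Empty and brush the stopper cup, load the swabs and start the soak timer

## Robot

A 7-joint arm with a two-finger parallel gripper is mounted at the origin on the work surface. World frame = base frame: x ahead of the robot, y to its left, z up, the work surface at z = 0. Lengths are in m, angles in rad, forces in N, time in s.
With the tool pointing down it reaches from about 0.425 to 0.8 m from the base axis. Payload 8.3 kg.
Tool frame: the origin (TCP) lies on the mounting face of the last link; the fingertips stand 173 mm ahead of it and the grasp point (between the pads) lies 155 mm ahead of it; z points along the fingers, y is the line along which they close (so a half turn about z gives the same grasp; the last joint's range is limited). The gripper opens to 85 mm and grips with 20 to 120 N. Pads are 22 mm wide; open, the fingers measure 114 mm over their backs; the gripper's body (76 mm by 85 mm) begins 54 mm behind the grasp point. The pads swing forward as they close: fully open they stand 13 mm farther back than shut.
Start: joints at [1.114, 0.383, 0.016, 1.37, -0.006, 1.388, -0.046], TCP at [0.24, -0.577, 0.405] pointing down, gripper open.
Joint ranges: [-2.95, 2.95], [-0.25, 2.06], [-1.52, 1.56], [0.18, 2.33], [-1.44, 4.58], [0.02, 2.06], [-3.01, 3.01]. Speed limits (rad/s): [2.39, 2.39, 3.01, 3.01, 3.14, 3.14, 3.14].

## Interface

Orientations are given as a unit quaternion [x, y, z, w].
In Python, from rig import r gives the robot as it stands.
- The arm moves only by the tool apply_moves, never from a script. Its argument "series" is a list that holds one entry, the list of rows, each a list of 5 numbers: the opening, from -1 (shut) to 1 (fully open), then the shift along the world's x, y, z in mm, then the turn about the world's z in rad. A call has 1 to 5 rows; each row shifts and turns the commanded pose from where the row before left it; what a row does not reach is not made up. A row lasts 1/10 s, in which the tool goes at most 50 mm and 8.59 degrees, less where a joint would pass 70% of its speed; a pose out of reach is approached as far as the arm can. A call with a gripper value outside its range is refused whole. The fingers move at their own pace and stop on an object; "force" is the grip in N (left out, the last holds). Time passes only in rows, so rows that do not move let the fingers close. It gives the time, the measured TCP pose, the force, the opening and the grip force at its end, in the units of the state.
- r.read_state(): the state, without advancing time (a new reading comes with each control period).
- r.camera(name): name is "scene" or "top" or "wrist"; returns a dict with "img" (420x560x3 uint8, red, green, blue), "z_map" (420x560 float32, m along the optical axis (not along the pixel's ray), 0 where there is no reading), "mtx" (3x3 intrinsics, pixels), "R" (3x3) and "t" (3): a world point X has camera coordinates R X + t; the wrist camera has in their place "T_tool_cam" (4x4, takes a point from camera to tool coordinates, whose origin is the TCP and whose axes are the flange's). Camera axes: x right, y down, z forward; pixel columns grow to the right and rows downward; lengths in m; the calibration is good to about 2 mm. A picture is of the moment at which its call begins: read the wrist's pose just before it.
- r.close_job(): hands the job in; it is judged then, once.
The state is a dict: "time_s": time; "q": joint angles; "joint_vel": joint speeds; "tau": joint torques, N m; "eef_pos": TCP position; "eef_rot": TCP orientation; "wrist_force": force on the tool from outside, world axes, zero at the start; "wrist_torque": the same for the moment, N m; "grip_width": finger opening in m; "finger_force": force on a finger pad.
Only numpy, scipy, OpenCV 4.12 (cv2) and the standard library are available. Lean on these libraries where they do the work, as an engineer would, in place of code of your own. Each camera call takes 0.05 s, during which the arm holds its last target. There are 200 camera calls.

## Task

First tip all the used stoppers out of the white cup into the blue waste tub; then scrub the standing empty cup with the brush, twice right down to its floor and up to its rim, and leave the cup upright on its round mat and the brush head down in its orange pot. Load every swab from the grey stand, tip first and pushed fully home, into the glass vial whose collar has its grip's colour, gently, for the vials are glass. When all of that is in place, press the green timer button down fully and let go; leave the amber bottle where it is.

Things in the scene. Friction and masses are not known exactly. Their poses are not given: they have to be found in the camera images.
- cup: white round cup, loose, at first on its mat with 4 to 6 stoppers in it. Height 66 mm, outer radius 31 mm at the foot, 52 mm at the rim, wall 4 mm, inner floor 5 mm up, 0.15 kg. Origin: centre of its underside, z up. A straight round blue handle, 13 mm thick, sticks out level along the cup's -x axis from x = -46 to -148 mm, centre line 52 mm above the underside
- mat: flat dark round rubber mat with a grey circle, fixed to the bench, diameter 120 mm, 3 mm thick: the cup's place. Origin: centre of its underside
- tub: blue round open tub with a yellow rim, loose, for the waste stoppers. Height 61 mm, outer radius 62 mm at the foot and 82 mm at the rim, inner radius 73 mm at the mouth, inner floor 5 mm up, 0.35 kg. Origin: centre of its underside, z up
- rack: white tube rack, fixed, 70 x 210 x 66 mm, holding four glass vials in a row along its own y axis, 50 mm apart, each with a coloured collar: red at y = -75, blue -25, yellow 25, green 75 mm. Vial mouths are 84 mm above the bench, inner diameter 15 mm, inner floor 10 mm above the bench (74 mm deep). Origin: centre of its underside
- stand: grey swab stand, fixed, 50 x 210 x 60 mm, four bores (12 mm wide, floor 5 mm above the bench) in a row along its own y axis at y = -75, -25, 25, 75 mm; 2 to 4 swabs stand upright in them at first, in any order. Origin: centre of its underside
- start_top (a point): centre of the top of the green round start button (radius 16 mm) on the small white bench timer (75 x 90 x 30 mm, fixed); the button's top is about 48 mm above the bench
- start (a joint): travel of the green start button, m: 0 up, 0.006 fully pressed (about 4 N, springs back); it counts as pressed beyond 0.004
- reagent: amber bottle with white cap, 48 mm wide, 100 mm tall, loose, not part of the job. Origin: centre of its underside
- pot: orange round open pot, fixed, 60 mm wide, 65 mm tall, inner radius 26 mm, inner floor 5 mm up: the brush's place. Origin: centre of its underside
- brush: cup brush, loose, at first standing upright in its orange pot, head down: 190 mm long, 50 g. Origin: centre of the head's end face (lower end), own z axis along the brush towards the handle. Round white and grey head 38 mm wide (firm core 32 mm) up to 60 mm, thin steel shaft 8 mm thick, black handle 16 mm thick from 115 to 190 mm
- swab_red: sampling swab with red grip (may be absent): straight round rod 130 mm long, 15 g. Origin: centre of the tip's end face (lower end), own z axis along the rod towards the grip. White tip 9 mm thick up to 18 mm, pale shaft 8 mm thick, red grip 12 mm thick from 90 to 130 mm
- vial_red (a point): centre of the inner floor of the vial with the red collar; the mouth is 74 mm straight above it
- swab_blue: sampling swab with blue grip (may be absent): straight round rod 130 mm long, 15 g. Origin: centre of the tip's end face (lower end), own z axis along the rod towards the grip. White tip 9 mm thick up to 18 mm, pale shaft 8 mm thick, blue grip 12 mm thick from 90 to 130 mm
- vial_blue (a point): centre of the inner floor of the vial with the blue collar; the mouth is 74 mm straight above it
- swab_yellow: sampling swab with yellow grip (may be absent): straight round rod 130 mm long, 15 g. Origin: centre of the tip's end face (lower end), own z axis along the rod towards the grip. White tip 9 mm thick up to 18 mm, pale shaft 8 mm thick, yellow grip 12 mm thick from 90 to 130 mm
- vial_yellow (a point): centre of the inner floor of the vial with the yellow collar; the mouth is 74 mm straight above it
- swab_green: sampling swab with green grip (may be absent): straight round rod 130 mm long, 15 g. Origin: centre of the tip's end face (lower end), own z axis along the rod towards the grip. White tip 9 mm thick up to 18 mm, pale shaft 8 mm thick, green grip 12 mm thick from 90 to 130 mm
- vial_green (a point): centre of the inner floor of the vial with the green collar; the mouth is 74 mm straight above it
- stopper0: used rubber stopper, red or orange (may be absent): cylinder of 20 mm diameter and 22 mm length, 12 g, loose in the cup at first. Origin: centre of one end face, own z axis along the cylinder, which spans z = 0 to 22 mm
- stopper1: used rubber stopper, red or orange (may be absent): cylinder of 20 mm diameter and 22 mm length, 12 g, loose in the cup at first. Origin: centre of one end face, own z axis along the cylinder, which spans z = 0 to 22 mm
- stopper2: used rubber stopper, red or orange (may be absent): cylinder of 20 mm diameter and 22 mm length, 12 g, loose in the cup at first. Origin: centre of one end face, own z axis along the cylinder, which spans z = 0 to 22 mm
- stopper3: used rubber stopper, red or orange (may be absent): cylinder of 20 mm diameter and 22 mm length, 12 g, loose in the cup at first. Origin: centre of one end face, own z axis along the cylinder, which spans z = 0 to 22 mm
- stopper4: used rubber stopper, red or orange (may be absent): cylinder of 20 mm diameter and 22 mm length, 12 g, loose in the cup at first. Origin: centre of one end face, own z axis along the cylinder, which spans z = 0 to 22 mm
- stopper5: used rubber stopper, red or orange (may be absent): cylinder of 20 mm diameter and 22 mm length, 12 g, loose in the cup at first. Origin: centre of one end face, own z axis along the cylinder, which spans z = 0 to 22 mm
There are look-alikes about, which are no part of the job. What is shaped like the brush but turquoise is not meant.

How it is judged:
By the outcome, as a careful person would: the job done as asked, in the order asked, and still so for the second after the job is handed in, with the robot touching nothing.
Of swab_red, swab_blue, swab_yellow, swab_green only 2 to 4 are there at a start; the rules pass over those that are not, and their reading is None.
Of stopper3, stopper4, stopper5 only 1 to 3 are there at a start; the rules pass over those that are not, and their reading is None.
At some moment in a run one of cup, tub may be knocked a few centimetres aside while the robot is not near it.
It also fails if it takes over 210 s, if anything falls off the work surface, if the arm or the gripper's body presses on something with over 40 N, if the wrist force passes 120 N, or if a joint passes its speed limit or range.

## Working session

There is one attempt and no reset: what is moved stays moved. The work goes in short steps, Python scripts to look and compute and a tool call to move; the robot and the scene stay as the last step left them, time stands still between calls to the robot, and variables do not carry over. Pictures are saved under pics/ and viewed, at most 14 in all, crops included, and the job is handed in when it is done.

Besides the shell and the picture viewer there is one more tool, called after "Request:" by a JSON object that holds its "op" and its "data", one argument or row to a line. apply_moves: Moves the arm, as the interface text tells. Its arguments: {"type":"object","properties":{"series":{"type":"array"},"force":{"type":"number"}},"required":["series"]}

```bash
ls; mkdir -p pics; python3 - <<'E'
from rig import r
import cv2,numpy as np,pickle
s=r.read_state();print({k:np.round(v,3).tolist() for k,v in s.items()})
for n in("scene","top"):
    c=r.camera(n);pickle.dump(c,open(f'pics/{n}0.pkl','wb'))
    print(n,np.round(c['mtx'],1).tolist(),np.round(-c['R'].T@c['t'],3),np.round(c['R'],2).tolist())
    cv2.imwrite(f'pics/{n}0.png',cv2.resize(c['img'][:,:,::-1],(800,600)))
E
```

```text
pics
{'time_s': 0.0, 'q': [1.114, 0.384, 0.016, 1.371, -0.006, 1.388, -0.046], 'joint_vel': [0.001, 0.0, 0.004, 0.0, -0.001, 0.001, 0.0], 'tau': [0.0, -62.76, 0.844, -37.182, 0.016, 0.014, -0.0], 'eef_pos': [0.24, -0.577, 0.404], 'eef_rot': [0.981, 0.196, -0.0, -0.001], 'wrist_force': [-0.113, 0.73, 0.084], 'wrist_torque': [-0.017, -0.044, -0.055], 'finger_force': 0.0, 'grip_width': 0.085}
scene [[417.6, 0.0, 280.3], [0.0, 417.6, 215.5], [0.0, 0.0, 1.0]] [1.217 0.264 0.837] [[-0.48, 0.88, -0.01], [0.65, 0.34, -0.68], [-0.59, -0.33, -0.74]]
top [[471.1, 0.0, 281.8], [0.0, 471.1, 202.4], [0.0, 0.0, 1.0]] [ 0.348 -0.069  1.208] [[-0.11, -0.99, 0.0], [-0.97, 0.11, -0.21], [0.21, -0.03, -0.98]]
```

View pics/top0.png

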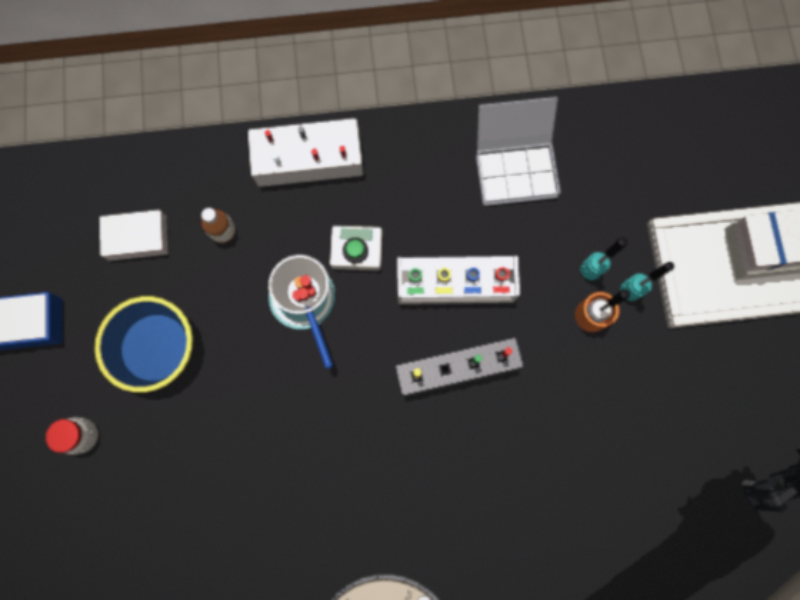

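View pics/scene0.png

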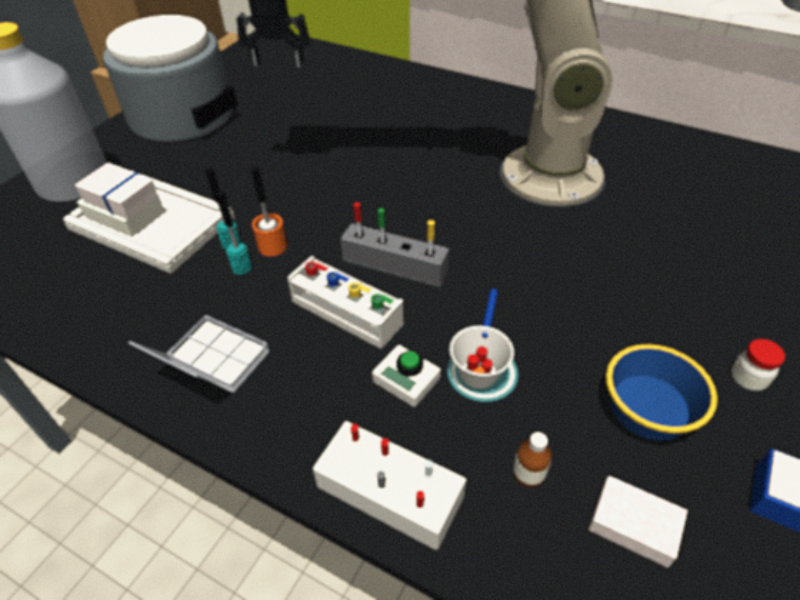

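```bash
cat > h.py <<'E'
import numpy as np,cv2,pickle
from scipy.optimize import least_squares
def cloud(c):
    z=c['z_map'].astype(float);v,u=np.indices(z.shape);K=c['mtx']
    p=np.stack([(u-K[0,2])/K[0,0]*z,(v-K[1,2])/K[1,1]*z,z],-1)
    w=(p-c['t'])@c['R'];w[z==0]=np.nan
    return w,cv2.cvtColor(c['img'],cv2.COLOR_RGB2HSV).astype(int)
def wcloud(c,s):
    from scipy.spatial.transform import Rotation as Ro
    T=np.eye(4);T[:3,:3]=Ro.from_quat(s['eef_rot']).as_matrix();T[:3,3]=s['eef_pos']
    W=np.linalg.inv(T@c['T_tool_cam']);return cloud(dict(c,R=W[:3,:3],t=W[:3,3]))
HUE=dict(yellow=(20,34),green=(45,85),blue=(100,130))
def hm(h,col,s=90,v=40):
    m=(h[...,1]>s)&(h[...,2]>v)
    if col=='red':return m&((h[...,0]<6)|(h[...,0]>174))
    return m&(h[...,0]>=HUE[col][0])&(h[...,0]<=HUE[col][1])
def sel(w,m,x=(-9,9),y=(-9,9),z=(-9,9)):
    k=m.copy()
    for i,b in enumerate((x,y,z)):k&=(w[...,i]>b[0])&(w[...,i]<b[1])
    return w[k]
def circ(p,r=None):
    f=lambda q:np.hypot(p[:,0]-q[0],p[:,1]-q[1])-(q[2] if r is None else r)
    o=least_squares(f,[*p[:,:2].mean(0),.05],loss='soft_l1',f_scale=.002);return np.round(o.x,4)
E
python3 - <<'E'
from h import *
for n in("scene","top"):
    w,h=cloud(pickle.load(open(f'pics/{n}0.pkl','rb')));A=np.ones(h.shape[:2],bool)
    print(n,'bench z',np.nanmedian(w[(w[...,0]>.3)&(w[...,0]<.35)&(abs(w[...,1])<.2)][:,2]))
    p=sel(w,hm(h,'yellow'),z=(.05,.075),y=(.15,.6));print('tub rim',len(p),circ(p),p[:,2].mean())
    tc=circ(p)
    p=sel(w,hm(h,'blue'),x=(.3,.7),y=(-.05,.15),z=(.045,.075));m=p[:,:2].mean(0)
    ev=np.linalg.svd(p[:,:2]-m)[2][0] if len(p)<5000 else 0;t=(p[:,:2]-m)@ev;print('handle',len(p),m,ev,m+ev*t.min(),m+ev*t.max(),p[:,2].max())
    white=(h[...,1]<60)&(h[...,2]>100)
    p=sel(w,white,x=(.4,.65),y=(-.02,.16),z=(.062,.075));print('cup rim',len(p),circ(p),p[:,2].mean())
    for c in('red','green','blue','yellow'):
        p=sel(w,hm(h,c),x=(.3,.65),y=(-.3,.0),z=(.1,.15));q=sel(w,hm(h,c),x=(.4,.65),y=(-.3,.0),z=(.07,.09))
        print(c,'swab',len(p),np.round(p.mean(0),4) if len(p) else '','collar',len(q),np.round(q.mean(0),4) if len(q) else '')
    gm=(h[...,1]<80)
    p=sel(w,gm,x=(.3,.6),y=(-.3,0),z=(.054,.064))
    b=sel(w,A,x=(.45,.65),y=(-.02,.07),z=(.04,.055));b=sel(w,hm(h,'green'),x=(.45,.65),y=(-.06,.07),z=(.04,.055));print('button',len(b),np.round(b.mean(0),4),b[:,2].max())
    o=sel(w,(h[...,0]<18)&(h[...,0]>4)&(h[...,1]>120),x=(.3,.7),y=(-.45,-.25),z=(.055,.075));print('pot',len(o),circ(o))
    k=sel(w,h[...,2]<70,x=(.3,.7),y=(-.45,-.25),z=(.12,.25));print('handles',len(k))
    if len(k):
        _,lab,cen=cv2.kmeans(k[:,:2].astype(np.float32),3 if n=='scene' else 3,None,(3,50,1e-5),5,2);print([(np.round(k[lab[:,0]==i].mean(0),3),(lab==i).sum(),k[lab[:,0]==i][:,2].max()) for i in range(3)])
    for nm,zz,y in(('rack',(.06,.07),(-.25,-.0)),('stand',(.055,.064),(-.26,0))):
        p=sel(w,A,x=(.35,.6),y=y,z=zz);p=p[(p[:,0]>.465) if nm=='rack' else (p[:,0]<.46)]
        print(nm,len(p),cv2.minAreaRect((p[:,:2]*1000).astype(np.float32)))
E
```

```text
scene bench z -0.000334432570545835
tub rim 761 [0.553  0.3537 0.0782] 0.06017034430880212
handle 141 [0.52579743 0.0550246 ] [0.9702695  0.24202706] [0.47712258 0.04288299] [0.58551568 0.06992091] 0.0636644554670297
cup rim 231 [0.6247 0.0806 0.0486] 0.06659286668164546
red swab 54 [ 0.4634 -0.2514  0.1199] collar 72 [ 0.6023 -0.2691  0.0792]
green swab 54 [ 0.4579 -0.2018  0.1191] collar 65 [ 0.6171 -0.1199  0.0792]
blue swab 0  collar 62 [ 0.6072 -0.2195  0.0792]
yellow swab 50 [ 0.4466 -0.1026  0.1209] collar 73 [ 0.6112 -0.1698  0.0794]<stdin>:16: RuntimeWarning: Mean of empty slice.
  ret = um.true_divide(
Traceback (most recent call last):
ValueError: zero-size array to reduction operation maximum which has no identity
```

```bash
cat > m.py <<'E'
from h import *
def rep(n,c):
    w,h=cloud(c);A=np.ones(h.shape[:2],bool);g=lambda p:(len(p),np.round(p.mean(0),4).tolist(),round(p[:,2].max(),4)) if len(p) else 0
    p=sel(w,hm(h,'yellow'),z=(.05,.075),y=(.15,.6));print(n,'tub rim',len(p),circ(p))
    white=(h[...,1]<60)&(h[...,2]>100)
    p=sel(w,white,x=(.55,.72),y=(.0,.16),z=(.062,.075));print('cup rim',len(p),circ(p))
    for c in('red','green','blue','yellow'):
        print(c,'swab',g(sel(w,hm(h,c),x=(.3,.75),y=(-.3,.0),z=(.1,.15))),'collar',g(sel(w,hm(h,c),x=(.5,.75),y=(-.3,.0),z=(.07,.09))))
    p=sel(w,hm(h,'blue'),x=(.4,.7),y=(-.05,.2),z=(.045,.075));m=p[:,:2].mean(0);t=p[:,:2]-m;ev=np.linalg.svd(t)[2][0];t=t@ev;print('handle',len(p),m,ev,m+ev*t.min(),m+ev*t.max())
    print('button',g(sel(w,hm(h,'green'),x=(.55,.8),y=(-.1,.07),z=(.04,.055))))
    o=sel(w,(h[...,0]<18)&(h[...,0]>4)&(h[...,1]>120),x=(.4,.75),y=(-.5,-.3),z=(.055,.075));print('pot',len(o),circ(o,.028) if len(o) else 0)
    k=sel(w,h[...,2]<70,x=(.4,.8),y=(-.5,-.3),z=(.12,.25))
    if len(k):
        _,lab,_=cv2.kmeans(k[:,:2].astype(np.float32),3,None,(3,50,1e-5),5,2)
        for i in range(3):
            q=k[lab[:,0]==i];print(' handle',g(q),np.polyfit(q[:,2],q[:,:2],1).round(3).tolist())
    for nm,x,zz in(('rack',(.52,.68),(.06,.07)),('stand',(.38,.51),(.055,.064))):
        p=sel(w,A,x=x,y=(-.32,0),z=zz);print(nm,len(p),cv2.minAreaRect((p[:,:2]*1000).astype(np.float32)))
if __name__=='__main__':
    for n in("scene","top"):rep(n,pickle.load(open(f'pics/{n}0.pkl','rb')))
E
python3 m.py
```

```text
scene tub rim 761 [0.553  0.3537 0.0782]
cup rim 308 [0.625  0.0806 0.0488]
red swab (54, [0.4634, -0.2514, 0.1199], np.float64(0.1355)) collar (72, [0.6023, -0.2691, 0.0792], np.float64(0.0877))
green swab (54, [0.4579, -0.2018, 0.1191], np.float64(0.1359)) collar (65, [0.6171, -0.1199, 0.0792], np.float64(0.0853))
blue swab 0 collar (62, [0.6072, -0.2195, 0.0792], np.float64(0.0856))
yellow swab (50, [0.4466, -0.1026, 0.1209], np.float64(0.137)) collar (73, [0.6112, -0.1698, 0.0794], np.float64(0.0862))
handle 141 [0.52579743 0.0550246 ] [0.9702695  0.24202706] [0.47712258 0.04288299] [0.58551568 0.06992091]
button (152, [0.6851, -0.0203, 0.0494], np.float64(0.0548))
pot 141 [ 0.522  -0.4338  0.05  ]
 handle (70, [0.5225, -0.4282, 0.1618], np.float64(0.1962)) [[-0.01, -0.005], [0.524, -0.427]]
 handle (141, [0.6089, -0.4443, 0.1594], np.float64(0.1914)) [[-0.022, -0.032], [0.612, -0.439]]
 handle (71, [0.5273, -0.4339, 0.1625], np.float64(0.1961)) [[-0.028, -0.022], [0.532, -0.43]]
rack 613 ((608.1768798828125, -196.34896850585938), (212.10040283203125, 70.91153717041016), 84.12573
[... 642 characters left out ...]
5205051  0.05571181] [-0.96954567 -0.24491059] [0.57824426 0.07029692] [0.47148591 0.04332939]
button (117, [0.6777, -0.0215, 0.0508], np.float64(0.0549))
pot 142 [ 0.5167 -0.4323  0.05  ]
 handle (65, [0.596, -0.4442, 0.1645], np.float64(0.1916)) [[0.023, -0.05], [0.592, -0.436]]
 handle (105, [0.5154, -0.4298, 0.1748], np.float64(0.1984)) [[0.049, -0.086], [0.507, -0.415]]
 handle (52, [0.6034, -0.4425, 0.1683], np.float64(0.1921)) [[0.028, -0.101], [0.599, -0.426]]
rack 1055 ((602.7012939453125, -195.06417846679688), (210.02552795410156, 71.02472686767578), 84.40577697753906)
stand 1528 ((448.15032958984375, -177.05694580078125), (50.27039337158203, 209.66571044921875), 6.542383193969727)
```

Request:
{"op": "apply_moves", "data": {
  "series": [
    [[0,16,42,0,-0.03],[0,16,42,0,-0.03],[0,16,42,0,-0.03],[0,16,42,0,-0.03],[0,16,42,0,-0.03]]
  ],
  "force": 20
}}

```text
time_s: 0.6
eef_pos: [0.3201, -0.3652, 0.4043]
eef_rot: [0.993, 0.121, -0.0, -0.0]
wrist_force: [1.4, -0.7, 1.1]
grip_width: 0.043
finger_force: 0.0
```

Request:
{"op": "apply_moves", "data": {
  "series": [
    [[0,16,42,0,0],[0,16,42,0,0],[0,16,42,0,0],[0,16,42,0,0],[0,16,42,0,0]]
  ]
}}

```text
time_s: 1.1
eef_pos: [0.3999, -0.1553, 0.4046]
eef_rot: [0.993, 0.122, -0.0, 0.0]
wrist_force: [0.5, 0.3, 0.1]
grip_width: 0.0425
finger_force: 0.0
```

Request:
{"op": "apply_moves", "data": {
  "series": [
    [[0,16,42,0,0],[0,16,42,0,0],[0,16,42,0,0],[0,16,42,0,0],[0,0,0,0,0]]
  ]
}}

```text
time_s: 1.6
eef_pos: [0.4645, 0.0173, 0.4047]
eef_rot: [0.992, 0.126, 0.0, -0.001]
wrist_force: [0.8, 0.2, -0.1]
grip_width: 0.0425
finger_force: 0.0
```

```bash
cat > look.py <<'E'
import sys
from rig import r
from h import *
def wrist(tag):
    s=r.read_state();c=r.camera('wrist');c['s']=s;pickle.dump(c,open(f'pics/{tag}.pkl','wb'))
    cv2.imwrite(f'pics/{tag}.png',cv2.resize(c['img'][:,:,::-1],(800,600)));return c,s
E
python3 - <<'E'
from look import *
c,s=wrist('w1')
w,h=wcloud(c,s)
print(s['eef_pos'],s['eef_rot'],c['T_tool_cam'].round(3).tolist())
p=sel(w,hm(h,'blue'),x=(.3,.7),y=(-.05,.2),z=(.045,.075));print(len(p))
m=p[:,:2].mean(0);t=p[:,:2]-m;ev=np.linalg.svd(t)[2][0];t=t@ev;print('handle',m,ev,m+ev*t.min(),m+ev*t.max(),p[:,2].max())
white=(h[...,1]<60)&(h[...,2]>100)
p=sel(w,white,x=(.5,.72),y=(.0,.16),z=(.062,.075));print('cup rim',len(p),circ(p))
E
```

```text
[0.46446991 0.01725887 0.40469834] [ 9.91990338e-01  1.26306278e-01  4.50358581e-04 -1.30037410e-03] [[-0.001, -0.954, -0.299, 0.077], [1.0, -0.0, -0.001, 0.001], [0.001, -0.299, 0.954, 0.031], [0.0, 0.0, 0.0, 1.0]]
1266
handle [0.52773547 0.05465594] [-0.96904391 -0.24688843] [0.58265351 0.0686477 ] [0.47301217 0.0407138 ] 0.06331422020905542
cup rim 1269 [0.6211 0.0789 0.0482]
```

View pics/w1.png

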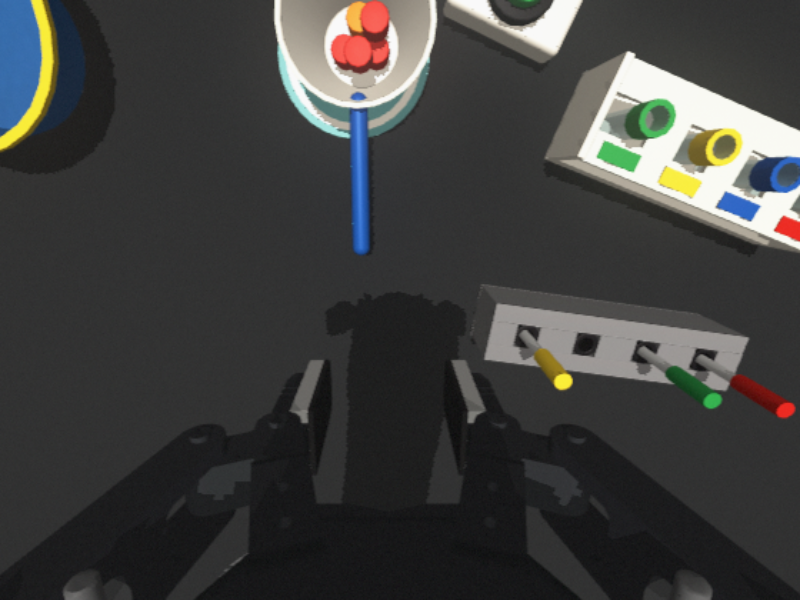

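Request:
{"op": "apply_moves", "data": {
  "series": [
    [[0,20,27,0,0],[0,0,0,-45,0],[0,0,0,-45,0],[0,0,0,-45,0],[0,0,0,-40,0]]
  ]
}}

```text
time_s: 2.15
eef_pos: [0.4831, 0.0364, 0.2274]
eef_rot: [0.993, 0.121, -0.001, 0.0]
wrist_force: [0.9, -0.0, 0.1]
grip_width: 0.0426
finger_force: 0.0
```

Request:
{"op": "apply_moves", "data": {
  "series": [
    [[0,0,0,-20,0],[-0.5,0,0,0,0],[-1,0,0,0,0],[-1,0,0,0,0],[-1,0,0,0,0]]
  ],
  "force": 100
}}

```text
time_s: 2.65
eef_pos: [0.4843, 0.0377, 0.2111]
eef_rot: [0.993, 0.121, 0.001, 0.0]
wrist_force: [-1.0, 0.1, -0.6]
grip_width: 0.0096
finger_force: 97.3
```

Request:
{"op": "apply_moves", "data": {
  "series": [
    [[-1,0,0,0,0],[-1,0,0,5,0],[-1,0,0,10,0],[-1,0,0,15,0],[-1,0,0,0,0]]
  ]
}}

```text
time_s: 3.15
eef_pos: [0.4846, 0.038, 0.2419]
eef_rot: [0.993, 0.122, 0.002, 0.0]
wrist_force: [1.2, -0.2, -2.4]
grip_width: 0.0098
finger_force: 97.4
```

```bash
python3 - <<'E'
from look import *
c,s=wrist('w2')
w,h=wcloud(c,s)
p=sel(w,hm(h,'blue'),x=(.3,.7),y=(-.05,.2),z=(.02,.13));t=p@[.969,.247,0]
print(len(p),np.polyfit(t,p[:,2],1),s['wrist_force'],s['wrist_torque'],s['grip_width'],s['eef_pos'])
E
```

```text
6790 [-0.04528241  0.11396039] [ 1.24738861 -0.22097863 -2.35439829] [-0.15165783  0.26105547  0.03123596] 0.009754099481406552 [0.48462293 0.0380396  0.24189934]
```

Request:
{"op": "apply_moves", "data": {
  "series": [
    [[-1,0,0,15,0],[-1,0,0,25,0],[-1,0,0,35,0],[-1,0,0,35,0],[-1,0,0,28,0]]
  ]
}}

```text
time_s: 3.7
eef_pos: [0.4837, 0.0379, 0.3791]
eef_rot: [0.993, 0.122, 0.0, 0.0]
wrist_force: [1.0, -0.7, -2.6]
grip_width: 0.0096
finger_force: 97.6
```

Request:
{"op": "apply_moves", "data": {
  "series": [
    [[-1,0,10,0,0],[-1,0,20,0,0],[-1,0,30,0,0],[-1,0,30,0,0],[-1,0,30,0,0]]
  ]
}}

```text
time_s: 4.2
eef_pos: [0.4833, 0.1591, 0.3761]
eef_rot: [0.993, 0.122, -0.001, 0.0]
wrist_force: [1.2, -0.7, -2.7]
grip_width: 0.0095
finger_force: 97.8
```

Request:
{"op": "apply_moves", "data": {
  "series": [
    [[-1,0,30,0,0],[-1,0,30,0,0],[-1,0,30,0,0],[-1,0,30,0,0],[-1,0,25,0,0]]
  ]
}}

```text
time_s: 4.7
eef_pos: [0.483, 0.3048, 0.3758]
eef_rot: [0.992, 0.122, -0.001, -0.0]
wrist_force: [0.5, -0.7, -2.1]
grip_width: 0.0097
finger_force: 97.7
```

Request:
{"op": "apply_moves", "data": {
  "series": [
    [[-1,0,20,0,0],[-1,0,14,0,0],[-1,0,0,0,0]]
  ]
}}

```text
time_s: 5.0
eef_pos: [0.4827, 0.3389, 0.3763]
eef_rot: [0.992, 0.123, -0.001, -0.0]
wrist_force: [-0.8, 0.2, -2.4]
grip_width: 0.0095
finger_force: 97.8
```

```bash
python3 - <<'E'
from look import *
from rig import r
c,s=wrist('w3')
w,h=wcloud(c,s)
p=sel(w,hm(h,'blue'),x=(.3,.7),z=(.15,.3));t=p@[.969,.247,0]
print(len(p),np.polyfit(t,p[:,2],1),s['wrist_force'],s['wrist_torque'],s['eef_pos'],s['eef_rot'])
for n in('scene','top'):
    c=r.camera(n);pickle.dump(c,open(f'pics/{n}3.pkl','wb'));w,h=cloud(c)
    p=sel(w,hm(h,'yellow'),z=(.05,.075),y=(.15,.6));print('tub',len(p),circ(p))
    cv2.imwrite(f'pics/{n}3.png',c['img'][:,:,::-1])
E
```

```text
6780 [-0.05916842  0.25920663] [-0.83426644  0.22790102 -2.40573834] [-0.0244085   0.35145746  0.01548433] [0.48270517 0.33890617 0.37632446] [ 9.92364871e-01  1.23330664e-01 -1.15833840e-03 -4.10236698e-04]
tub 572 [0.5531 0.3538 0.0782]
tub 493 [0.5482 0.355  0.0782]
```

View pics/scene3.png

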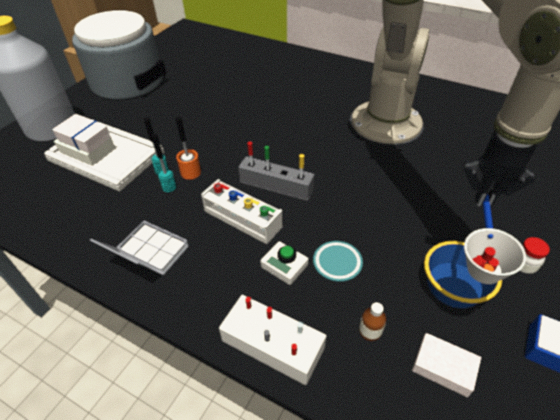

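Request:
{"op": "apply_moves", "data": {
  "series": [
    [[-1,0,0,0,0],[-1,0,0,0,0],[-1,0,0,0,0],[-1,0,0,0,0],[-1,0,0,0,0]]
  ],
  "force": 20
}}

```text
time_s: 5.65
eef_pos: [0.4839, 0.3367, 0.3778]
eef_rot: [0.993, 0.121, 0.0, -0.0]
wrist_force: [-0.5, -0.0, -2.2]
grip_width: 0.0093
finger_force: 97.8
```

```bash
cat > pit.py <<'E'
from look import *
import sys
c,s=wrist(sys.argv[1])
w,h=wcloud(c,s)
p=sel(w,hm(h,'blue'),x=(.3,.7),z=(s['eef_pos'][2]-.32,s['eef_pos'][2]-.1));p=p[np.hypot(*(p[:,:2]-s['eef_pos'][:2]).T)<.15];ev=np.linalg.svd(p-p.mean(0),full_matrices=False)[2][0]
print(len(p),ev.round(3),s['wrist_force'].round(2),s['wrist_torque'].round(3),s['grip_width'],s['eef_pos'].round(4))
E
python3 pit.py w4
python3 - <<'E'
from h import *
for n in('scene','top'):
    w,h=cloud(pickle.load(open(f'pics/{n}3.pkl','rb')))
    m=(h[...,2]>60)&(w[...,2]<.01)
    p=sel(w,m,x=(.53,.71),y=(-.0,.17),z=(-.005,.01));hull=cv2.convexHull((p[:,:2]*1000).astype(np.float32));print(n,len(p),cv2.minEnclosingCircle(hull),p.mean(0))
E
```

```text
7323 [ 0.075 -0.091 -0.993] [-0.54 -0.   -2.2 ] [-0.106  0.357 -0.009] 0.009298289223382149 [0.4839 0.3367 0.3778]
scene 1687 ((634.44140625, 68.53437042236328), 88.22246551513672) [0.61884006 0.08415649 0.00244874]
top 1841 ((634.7470092773438, 73.14936828613281), 88.03643798828125) [0.61353727 0.08501346 0.0028306 ]
```

Request:
{"op": "apply_moves", "data": {
  "series": [
    [[-0.82,0,0,0,0],[-0.8,0,0,0,0],[-0.8,0,0,0,0]]
  ],
  "force": 20
}}

```text
time_s: 6.0
eef_pos: [0.4838, 0.3369, 0.3777]
eef_rot: [0.993, 0.122, 0.0, -0.0]
wrist_force: [-0.2, 0.2, -1.8]
grip_width: 0.0096
finger_force: 97.8
```

```bash
sed -i 's/x=(.3,.7),z=(s\[.eef_pos.\]\[2\]-.32/x=(.3,.7),z=(s["eef_pos"][2]-.27/' pit.py; python3 pit.py w5
```

```text
6777 [-0.96  -0.275  0.057] [-0.25  0.18 -1.85] [-0.067  0.397 -0.002] 0.009575213570673615 [0.4838 0.3369 0.3777]
```

Request:
{"op": "apply_moves", "data": {
  "series": [
    [[-0.77,0,0,0,0],[-0.77,0,0,0,0]]
  ],
  "force": 20
}}

```text
time_s: 6.25
eef_pos: [0.4838, 0.3369, 0.3777]
eef_rot: [0.993, 0.122, 0.0, -0.0]
wrist_force: [0.2, 0.7, -3.4]
grip_width: 0.0099
finger_force: 78.2
```

Request:
{"op": "apply_moves", "data": {
  "series": [
    [[-0.75,0,0,0,0],[-0.75,0,0,0,0]]
  ],
  "force": 20
}}

```text
time_s: 6.45
eef_pos: [0.4839, 0.3368, 0.3776]
eef_rot: [0.993, 0.122, -0.0, 0.0]
wrist_force: [0.7, -0.1, -4.3]
grip_width: 0.0107
finger_force: 53.2
```

```bash
python3 pit.py w6
```

```text
6712 [-0.965 -0.242  0.106] [ 0.66 -0.13 -4.33] [-0.05   0.427 -0.033] 0.010673847890375187 [0.4839 0.3368 0.3776]
```

Request:
{"op": "apply_moves", "data": {
  "series": [
    [[-0.73,0,0,0,0],[-0.73,0,0,0,0],[-0.73,0,0,0,0],[-0.73,0,0,0,0],[-0.73,0,0,0,0]]
  ]
}}

```text
time_s: 7.0
eef_pos: [0.4838, 0.3369, 0.3776]
eef_rot: [0.993, 0.122, 0.0, -0.0]
wrist_force: [0.0, 0.4, -1.9]
grip_width: 0.012
finger_force: 33.5
```

```bash
python3 pit.py w7
```

```text
3288 [-0.51  -0.126  0.851] [ 0.05  0.4  -1.93] [-0.01   0.083 -0.023] 0.011966580718892133 [0.4838 0.3369 0.3776]
```

Request:
{"op": "apply_moves", "data": {
  "series": [
    [[-0.73,0,0,0,0],[-0.73,0,0,0,0],[-0.73,0,0,0,0]]
  ]
}}

```text
time_s: 7.35
eef_pos: [0.4839, 0.3369, 0.3777]
eef_rot: [0.993, 0.122, 0.0, -0.0]
wrist_force: [-0.0, 0.4, -2.6]
grip_width: 0.0115
finger_force: 33.5
```

```bash
python3 pit.py w8; python3 - <<'E'
from rig import r
import cv2,pickle
c=r.camera('scene');cv2.imwrite('pics/s8.png',cv2.resize(c['img'][120:380,340:560,::-1],None,fx=2.2,fy=2.2))
E
```

```text
3280 [-0.507 -0.125  0.853] [-0.01  0.36 -2.55] [-0.027  0.158  0.031] 0.011510780539632892 [0.4839 0.3369 0.3777]
```

View pics/s8.png

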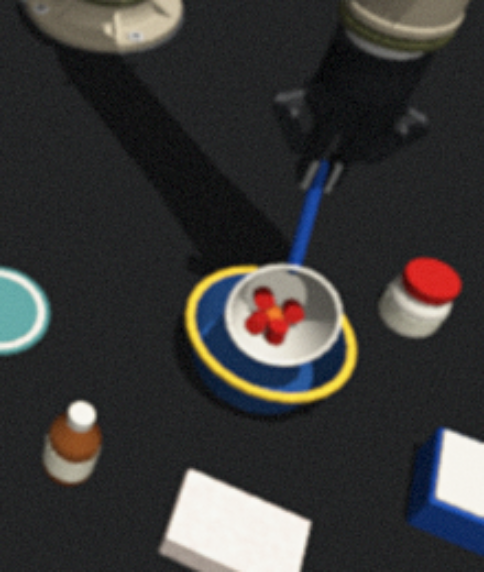

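Request:
{"op": "apply_moves", "data": {
  "series": [
    [[-0.72,0,0,0,0],[-0.72,0,0,0,0],[-0.72,0,0,0,0]]
  ]
}}

```text
time_s: 7.75
eef_pos: [0.4838, 0.3369, 0.3777]
eef_rot: [0.993, 0.122, 0.0, -0.0]
wrist_force: [0.1, 0.5, -3.2]
grip_width: 0.0121
finger_force: 22.1
```

```bash
python3 pit.py w9
```

```text
3307 [-0.506 -0.126  0.853] [ 0.14  0.5  -3.21] [-0.03   0.119 -0.022] 0.012070098347283145 [0.4838 0.3369 0.3777]
```

Request:
{"op": "apply_moves", "data": {
  "series": [
    [[-0.71,0,0,0,0],[-0.71,0,0,0,0],[-0.71,0,0,0,0]]
  ]
}}

```text
time_s: 8.1
eef_pos: [0.4838, 0.3369, 0.3777]
eef_rot: [0.993, 0.122, 0.0, -0.0]
wrist_force: [-0.3, -0.1, -2.8]
grip_width: 0.012
finger_force: 11.6
```

```bash
python3 pit.py w10
```

```text
3175 [-0.456 -0.113  0.882] [-0.27 -0.11 -2.83] [-0.004  0.146  0.01 ] 0.012046857317058644 [0.4838 0.3369 0.3777]
```

Request:
{"op": "apply_moves", "data": {
  "series": [
    [[-0.705,0,0,0,0],[-0.705,0,0,0,0],[-0.705,0,0,0,0],[-0.72,0,0,0,0]]
  ]
}}

```text
time_s: 8.55
eef_pos: [0.4839, 0.3368, 0.3777]
eef_rot: [0.993, 0.122, 0.0, -0.0]
wrist_force: [-0.2, -0.5, -2.1]
grip_width: 0.0123
finger_force: 15.3
```

```bash
python3 pit.py w11
```

```text
2774 [-0.336 -0.084  0.938] [-0.22 -0.46 -2.08] [-0.019 -0.019  0.004] 0.012259600867648488 [0.4839 0.3368 0.3777]
```

Request:
{"op": "apply_moves", "data": {
  "series": [
    [[-0.71,10,2.5,0,0],[-0.71,19,5,0,0],[-0.71,19,5,0,0],[-0.71,19,5,0,0],[-0.71,10,2.5,0,0]]
  ]
}}

```text
time_s: 9.1
eef_pos: [0.5629, 0.3567, 0.3771]
eef_rot: [0.993, 0.121, -0.0, 0.0]
wrist_force: [-1.6, 0.0, -0.6]
grip_width: 0.0123
finger_force: 11.4
```

Request:
{"op": "apply_moves", "data": {
  "series": [
    [[-0.71,10,2.5,0,0],[-0.71,10,2.5,0,0],[-0.71,10,2.5,0,0],[-0.71,10,2.5,0,0],[-0.71,0,0,0,0]]
  ]
}}

```text
time_s: 9.6
eef_pos: [0.6024, 0.3666, 0.3771]
eef_rot: [0.993, 0.121, 0.0, 0.0]
wrist_force: [-0.1, -0.9, -1.2]
grip_width: 0.0129
finger_force: 11.3
```

```bash
python3 pit.py w12; python3 - <<'E'
from rig import r
import cv2,pickle
from h import *
for n in('scene','top'):
    c=r.camera(n);w,h=cloud(c);p=sel(w,hm(h,'yellow'),z=(.05,.075),y=(.15,.6));print('tub',len(p),circ(p,.078))
    if n=='scene':cv2.imwrite('pics/s12.png',cv2.resize(c['img'][120:380,340:560,::-1],None,fx=2.2,fy=2.2))
E
```

```text
1675 [-0.031 -0.018 -0.999] [-0.11 -0.91 -1.23] [-0.249  0.243 -0.061] 0.01294841956103556 [0.6024 0.3666 0.3771]
tub 720 [0.5531 0.3537 0.05  ]
tub 192 [0.5485 0.3546 0.05  ]
```

View pics/s12.png

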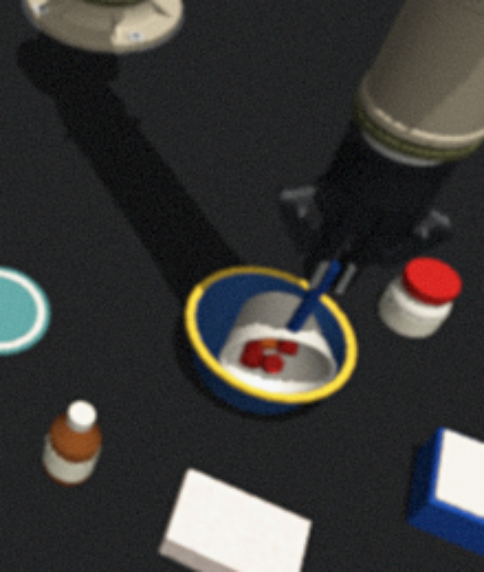

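Request:
{"op": "apply_moves", "data": {
  "series": [
    [[-0.72,10,2.5,0,0],[-0.72,10,2.5,0,0],[-0.72,10,2.5,0,0],[-0.72,10,2.5,0,0],[-0.72,10,2.5,0,0]]
  ]
}}

```text
time_s: 10.25
eef_pos: [0.6506, 0.3795, 0.3774]
eef_rot: [0.993, 0.122, -0.001, 0.0]
wrist_force: [-1.3, -1.1, -3.1]
grip_width: 0.0121
finger_force: 15.0
```

Request:
{"op": "apply_moves", "data": {
  "series": [
    [[-0.72,10,2.5,0,0],[-0.72,10,2.5,0,0],[-0.72,8,2,0,0],[-0.72,0,0,0,0]]
  ]
}}

```text
time_s: 10.65
eef_pos: [0.679, 0.3865, 0.3766]
eef_rot: [0.993, 0.122, -0.001, 0.0]
wrist_force: [-1.3, -0.8, -3.0]
grip_width: 0.0126
finger_force: 14.9
```

```bash
cat > sv.py <<'E'
from rig import r
import sys
from h import *
for n in('scene','top'):
    c=r.camera(n);pickle.dump(c,open(f'pics/{n}{sys.argv[1]}.pkl','wb'));w,h=cloud(c);p=sel(w,hm(h,'yellow'),z=(.05,.075),y=(.15,.6));print('tub',len(p),circ(p,.078))
    if n=='scene':cv2.imwrite(f'pics/s{sys.argv[1]}.png',cv2.resize(c['img'][120:380,340:560,::-1],None,fx=2.2,fy=2.2))
E
python3 pit.py w13; python3 sv.py 13
```

```text
647 [-0.278 -0.161 -0.947] [-1.3  -0.8  -2.99] [-0.224  0.388  0.054] 0.012631992325070398 [0.679  0.3865 0.3766]
tub 564 [0.5592 0.3561 0.05  ]
tub 88 [0.5539 0.3565 0.05  ]
```

View pics/s13.png

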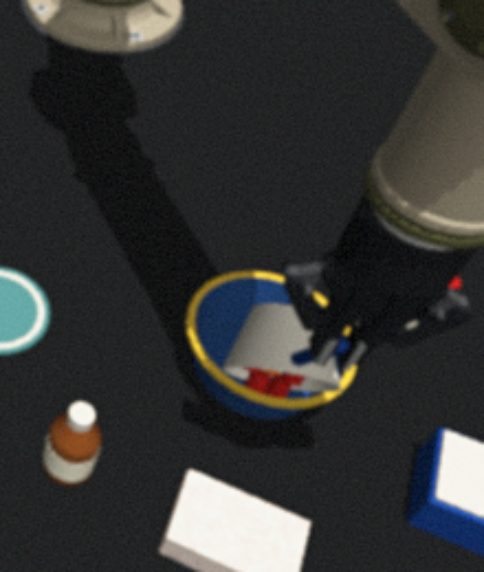

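Request:
{"op": "apply_moves", "data": {
  "series": [
    [[-0.78,0,0,0,0],[-0.78,0,0,0,0],[-0.78,-10,-2.5,3,0],[-0.78,-20,-5,5,0],[-0.78,-25,-6,5,0]]
  ]
}}

```text
time_s: 11.3
eef_pos: [0.6238, 0.3724, 0.3906]
eef_rot: [0.993, 0.121, 0.001, -0.0]
wrist_force: [-0.2, 1.3, -1.4]
grip_width: 0.0122
finger_force: 20.3
```

Request:
{"op": "apply_moves", "data": {
  "series": [
    [[-0.78,0,0,0,0],[-0.78,20,5,0,0],[-0.78,-20,-5,0,0],[-0.78,20,5,0,0],[-0.78,-20,-5,0,0]]
  ]
}}

```text
time_s: 11.8
eef_pos: [0.6271, 0.3722, 0.3873]
eef_rot: [0.993, 0.12, -0.001, 0.0]
wrist_force: [-0.2, -1.5, -2.1]
grip_width: 0.0125
finger_force: 20.9
```

```bash
python3 pit.py w14; python3 sv.py 14
```

```text
884 [0.286 0.084 0.954] [-0.16 -1.51 -2.11] [-0.178 -0.117  0.026] 0.012460639183582825 [0.6271 0.3722 0.3873]
tub 637 [0.559  0.3558 0.05  ]
tub 259 [0.554  0.3572 0.05  ]
```

View pics/s14.png

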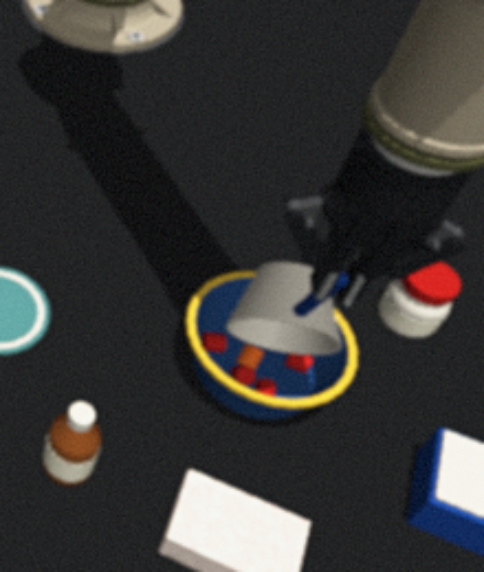

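Request:
{"op": "apply_moves", "data": {
  "series": [
    [[-0.78,-10,-2.5,20,0],[-0.78,-15,-4,30,0],[-0.78,-15,-4,30,0],[-0.78,0,0,20,0],[-0.78,0,0,0,0]]
  ]
}}

```text
time_s: 12.45
eef_pos: [0.5828, 0.3624, 0.4974]
eef_rot: [0.993, 0.122, 0.004, -0.002]
wrist_force: [0.6, 0.7, -1.3]
grip_width: 0.0121
finger_force: 20.8
```

Request:
{"op": "apply_moves", "data": {
  "series": [
    [[-0.71,0,0,0,0],[-0.705,0,0,0,0],[-0.705,0,0,0,0],[-0.72,0,0,0,0]]
  ]
}}

```text
time_s: 12.85
eef_pos: [0.5842, 0.3622, 0.4894]
eef_rot: [0.993, 0.122, -0.001, 0.0]
wrist_force: [1.2, 0.3, -3.0]
grip_width: 0.0124
finger_force: 14.5
```

```bash
python3 pit.py w15
```

```text
1933 [ 0.085  0.018 -0.996] [ 1.15  0.33 -2.98] [ 0.005 -0.272 -0.052] 0.01238859944533668 [0.5842 0.3622 0.4894]
```

```bash
python3 - <<'E'
from h import *
from rig import r
for n in('scene','top'):
    c=pickle.load(open(f'pics/{n}3.pkl','rb'))
    w,h=cloud(c)
    m=(h[...,0]>80)&(h[...,0]<100)&(h[...,1]>60)
    p=sel(w,m,x=(.5,.75),y=(-.05,.2),z=(-.01,.015));e=(p[:,:2]*1000).astype(np.float32);hull=cv2.convexHull(e)
    print(n,len(p),cv2.minEnclosingCircle(hull),cv2.fitEllipse(hull),h[int(h.shape[0]/2)].shape)
E
```

```text
scene 1216 ((602.4068603515625, 51.680397033691406), 111.71516418457031) ((593.43896484375, 63.494544982910156), (126.97941589355469, 223.03311157226562), 133.28309631347656) (560, 3)
top 914 ((611.9611206054688, 85.90409088134766), 60.5107307434082) ((612.480712890625, 85.6504135131836), (118.90001678466797, 120.42196655273438), 36.47172927856445) (560, 3)
```

Request:
{"op": "apply_moves", "data": {
  "series": [
    [[-0.75,4,-10,0,0],[-0.75,7,-20,0,0],[-0.75,11,-30,0,0],[-0.75,12,-32,0,0],[-0.75,12,-32,0,0]]
  ]
}}

```text
time_s: 13.4
eef_pos: [0.6304, 0.2363, 0.4906]
eef_rot: [0.993, 0.121, 0.0, 0.0]
wrist_force: [1.4, -0.8, -1.4]
grip_width: 0.0122
finger_force: 20.4
```

Request:
{"op": "apply_moves", "data": {
  "series": [
    [[-0.75,12,-32,0,0],[-0.75,12,-32,0,0],[-0.75,12,-32,0,0],[-0.75,9,-24,0,0],[-0.75,6,-18,0,0]]
  ]
}}

```text
time_s: 13.9
eef_pos: [0.6817, 0.0969, 0.4904]
eef_rot: [0.993, 0.12, -0.0, 0.0]
wrist_force: [-0.3, 0.5, -2.4]
grip_width: 0.012
finger_force: 20.4
```

Request:
{"op": "apply_moves", "data": {
  "series": [
    [[-0.75,0,0,0,0],[-0.75,0,0,-20,0],[-0.75,0,0,-35,0],[-0.75,0,0,-35,0],[-0.75,0,0,-20,0]]
  ]
}}

```text
time_s: 14.4
eef_pos: [0.6799, 0.1012, 0.3774]
eef_rot: [0.992, 0.123, -0.002, -0.0]
wrist_force: [0.7, -0.3, -2.3]
grip_width: 0.0119
finger_force: 20.4
```

Request:
{"op": "apply_moves", "data": {
  "series": [
    [[-0.75,0,0,-10,0],[-0.75,0,0,0,0]]
  ]
}}

```text
time_s: 14.6
eef_pos: [0.6804, 0.1009, 0.3694]
eef_rot: [0.993, 0.122, -0.001, -0.0]
wrist_force: [-0.4, -0.5, -2.4]
grip_width: 0.0117
finger_force: 20.4
```

```bash
python3 pit.py w16; python3 - <<'E'
from h import *
c=pickle.load(open('pics/w16.pkl','rb'));w,h=wcloud(c,c['s']);p=sel(w,(h[...,2]>80),x=(.5,.8),y=(0,.2),z=(.008,.25));d=(p[:,:2]-c['s']['eef_pos'][:2])@np.array([[.97,-.243],[.243,.97]]);print(p.min(0),p.max(0),d.min(0),d.max(0))
E
```

```text
1901 [ 0.068  0.016 -0.998] [-0.38 -0.52 -2.43] [-0.046  0.008  0.039] 0.01170192850403123 [0.6804 0.1009 0.3694]
[6.28187574e-01 2.28728841e-05 8.06160866e-03] [0.76841154 0.19997072 0.23960183] [-0.04843423 -0.10920256] [0.10931464 0.08124251]
```

Request:
{"op": "apply_moves", "data": {
  "series": [
    [[-0.72,0,0,-12,0],[-0.72,0,0,-10,0],[-0.72,-9,-2,-2,0],[-0.72,-9,-2.5,-2,0],[-0.72,-9,-2.5,-2,0]]
  ]
}}

```text
time_s: 15.15
eef_pos: [0.6538, 0.0937, 0.3436]
eef_rot: [0.993, 0.122, 0.001, -0.0]
wrist_force: [0.3, 0.2, 0.5]
grip_width: 0.0119
finger_force: 22.0
```

Request:
{"op": "apply_moves", "data": {
  "series": [
    [[-0.72,-10,-2.5,-3,0],[-0.72,-10,-2.5,-1,0],[-0.72,-10,-2.5,-1,0],[-0.72,0,0,0,0]]
  ]
}}

```text
time_s: 15.55
eef_pos: [0.6236, 0.0859, 0.3389]
eef_rot: [0.993, 0.122, 0.001, 0.0]
wrist_force: [0.3, 0.2, 1.7]
grip_width: 0.0123
finger_force: 22.8
```

```bash
python3 pit.py w17
```

```text
2814 [-0.356 -0.09   0.93 ] [0.32 0.19 1.7 ] [ 0.235 -0.267  0.007] 0.012254711435491724 [0.6236 0.0859 0.3389]
```

Request:
{"op": "apply_moves", "data": {
  "series": [
    [[-0.72,-13,-3,-3,0],[-0.72,-12,-3,-2,0],[-0.72,-14,-3.5,-5,0],[-0.72,-14,-3.5,-6,0],[-0.72,-14,-3.5,-7,0]]
  ]
}}

```text
time_s: 16.1
eef_pos: [0.5572, 0.0697, 0.3162]
eef_rot: [0.993, 0.122, 0.002, 0.0]
wrist_force: [-1.7, -0.6, 6.4]
grip_width: 0.0122
finger_force: 25.1
```

Request:
{"op": "apply_moves", "data": {
  "series": [
    [[-0.72,-13,-3.5,-8,0],[-0.72,-12,-3,-9,0],[-0.72,-12,-3,-10,0],[-0.72,-10,-2.5,-11,0],[-0.72,0,0,0,0]]
  ]
}}

```text
time_s: 16.6
eef_pos: [0.5086, 0.057, 0.2754]
eef_rot: [0.993, 0.122, -0.002, 0.0]
wrist_force: [-3.7, -1.0, 4.9]
grip_width: 0.012
finger_force: 25.0
```

```bash
python3 pit.py w18
```

```text
5461 [-0.878 -0.221  0.425] [-3.68 -1.05  4.88] [-0.134  0.757  0.011] 0.011968038403572821 [0.5086 0.057  0.2754]
```

Request:
{"op": "apply_moves", "data": {
  "series": [
    [[-0.72,-9,-2.5,-12,0],[-0.72,-9,-2,-13,0],[-0.72,-7,-2,-13,0],[-0.72,-6,-1.5,-14,0],[-0.72,-5,-1,-12,0]]
  ]
}}

```text
time_s: 17.15
eef_pos: [0.4743, 0.0486, 0.2124]
eef_rot: [0.993, 0.122, 0.001, -0.0]
wrist_force: [0.6, 1.5, 0.0]
grip_width: 0.012
finger_force: 24.1
```

```bash
python3 pit.py w19
```

```text
7012 [-0.967 -0.254  0.001] [0.61 1.51 0.05] [ 0.229 -0.318  0.1  ] 0.011963470325471388 [0.4743 0.0486 0.2124]
```

Request:
{"op": "apply_moves", "data": {
  "series": [
    [[-0.6,0,0,0,0],[-0.3,0,0,0,0],[0,0,0,0,0],[0,0,0,30,0],[0,0,0,40,0]]
  ]
}}

```text
time_s: 17.7
eef_pos: [0.4733, 0.0482, 0.2824]
eef_rot: [0.993, 0.122, -0.002, -0.001]
wrist_force: [0.8, -1.3, -0.6]
grip_width: 0.0425
finger_force: 0.0
```

Request:
{"op": "apply_moves", "data": {
  "series": [
    [[0,0,0,45,0],[0,0,0,45,0],[0,0,0,35,0],[0,0,0,0,0]]
  ]
}}

```text
time_s: 18.1
eef_pos: [0.475, 0.0492, 0.4135]
eef_rot: [0.993, 0.122, 0.005, 0.001]
wrist_force: [0.4, -0.0, -0.3]
grip_width: 0.0426
finger_force: 0.0
```

```bash
python3 sv.py 20; python3 - <<'E'
from look import *
c,s=wrist('w20');w,h=wcloud(c,s)
white=(h[...,1]<60)&(h[...,2]>100)
p=sel(w,white,x=(.5,.72),y=(.0,.18),z=(.064,.075));print('cup rim',len(p),circ(p))
p=sel(w,(h[...,0]>80)&(h[...,0]<100)&(h[...,1]>50),x=(.5,.75),y=(0,.2),z=(-.01,.01));print('mat pts',len(p),circ(p[::1]),cv2.minEnclosingCircle((p[:,:2]*1000).astype(np.float32)))
for cl in('red','green','blue','yellow'):
    print(cl,[ (len(q),q.mean(0).round(4),circ(q) if len(q)>5 else 0) for q in(sel(w,hm(h,cl),x=(.35,.52),y=(-.3,0),z=(.125,.15)),sel(w,hm(h,cl),x=(.52,.7),y=(-.3,0),z=(.078,.092))) if len(q)])
print(s['eef_pos'])
E
```

```text
tub 765 [0.5589 0.3558 0.05  ]
tub 674 [0.5542 0.3571 0.05  ]
cup rim 1849 [0.6048 0.0834 0.0486]
mat pts 47 [0.6173 0.0855 0.0625] ((587.0581665039062, 42.46653366088867), 33.645809173583984)
red [(53, array([ 0.4578, -0.2489,  0.1276]), array([ 0.4583, -0.254 ,  0.0059]))]
green [(215, array([ 0.4537, -0.202 ,  0.1321]), array([ 0.4533, -0.2031,  0.0045])), (377, array([ 0.612 , -0.1207,  0.0836]), array([ 0.6125, -0.1224,  0.0101]))]
blue [(143, array([ 0.5991, -0.2132,  0.0818]), array([ 0.6031, -0.2232,  0.012 ]))]
yellow [(187, array([ 0.4427, -0.1031,  0.1327]), array([ 0.4421, -0.1039,  0.0045])), (430, array([ 0.6073, -0.1705,  0.0832]), array([ 0.6075, -0.1717,  0.01  ]))]
[0.47405082 0.04849854 0.4087668 ]
```

View pics/w20.png

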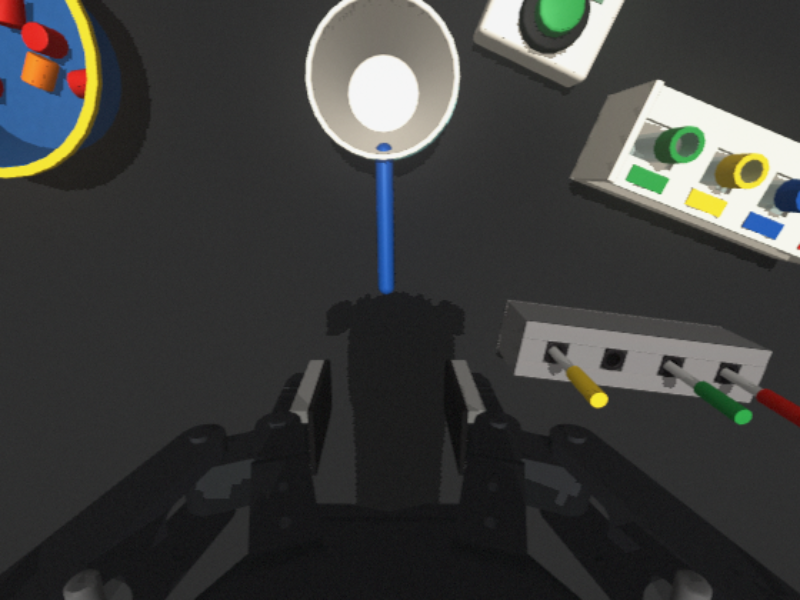

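Request:
{"op": "apply_moves", "data": {
  "series": [
    [[0,-4,-25,8,0],[0,-4,-42,5,0],[0,-4,-45,4,0],[0,-4,-45,4,0],[0,-4,-45,4,0]]
  ]
}}

```text
time_s: 18.75
eef_pos: [0.4531, -0.1553, 0.4314]
eef_rot: [0.993, 0.122, -0.001, -0.001]
wrist_force: [0.4, -0.7, 0.2]
grip_width: 0.0426
finger_force: 0.0
```

Request:
{"op": "apply_moves", "data": {
  "series": [
    [[0,-4,-45,4,0],[0,-4,-45,4,0],[0,-4,-45,4,0],[0,-5,-45,4,0],[0,-5,-45,0,0]]
  ]
}}

```text
time_s: 19.25
eef_pos: [0.4314, -0.3804, 0.4474]
eef_rot: [0.993, 0.122, -0.001, -0.001]
wrist_force: [0.7, -0.0, 0.4]
grip_width: 0.0427
finger_force: 0.0
```

Request:
{"op": "apply_moves", "data": {
  "series": [
    [[0,-6,-45,0,0],[0,-6,-25,0,0],[0,0,0,0,0]]
  ]
}}

```text
time_s: 19.55
eef_pos: [0.4172, -0.4532, 0.4453]
eef_rot: [0.993, 0.118, -0.002, -0.001]
wrist_force: [0.1, 0.2, 0.6]
grip_width: 0.0427
finger_force: 0.0
```

```bash
python3 - <<'E'
from look import *
c,s=wrist('w21');w,h=wcloud(c,s)
print(s['eef_pos'],s['eef_rot'])
o=sel(w,(h[...,0]<18)&(h[...,0]>3)&(h[...,1]>120),x=(.4,.7),y=(-.55,-.3),z=(.055,.075));print('pot',len(o),circ(o,.028))
k=sel(w,h[...,2]<90,x=(.44,.7),y=(-.55,-.3),z=(.122,.25));k=k[np.hypot(k[:,0]-.519,k[:,1]+.434)<.045]
print(len(k));
for a in np.arange(.12,.21,.01):
    q=k[abs(k[:,2]-a)<.005]
    if len(q)>4:print(round(a,3),len(q),q.mean(0).round(4),circ(q,.008))
E
```

```text
[ 0.41716598 -0.45324557  0.44533539] [ 0.99299348  0.1181437  -0.0021036  -0.00126124]
pot 628 [ 0.5188 -0.4358  0.05  ]
497
0.13 5 [ 0.512  -0.4387  0.1337] [ 0.5192 -0.4358  0.05  ]
0.14 8 [ 0.5123 -0.4377  0.1391] [ 0.5193 -0.436   0.05  ]
0.15 12 [ 0.5119 -0.4365  0.149 ] [ 0.5192 -0.436   0.05  ]
0.16 15 [ 0.5121 -0.4367  0.1596] [ 0.5192 -0.436   0.05  ]
0.17 14 [ 0.5119 -0.4363  0.1695] [ 0.5192 -0.436   0.05  ]
0.18 18 [ 0.5121 -0.4373  0.179 ] [ 0.5192 -0.436   0.05  ]
0.19 278 [ 0.5183 -0.4363  0.1938] [ 0.5192 -0.4349  0.05  ]
0.2 147 [ 0.5188 -0.436   0.1955] [ 0.5192 -0.4423  0.05  ]
```

View pics/w21.png

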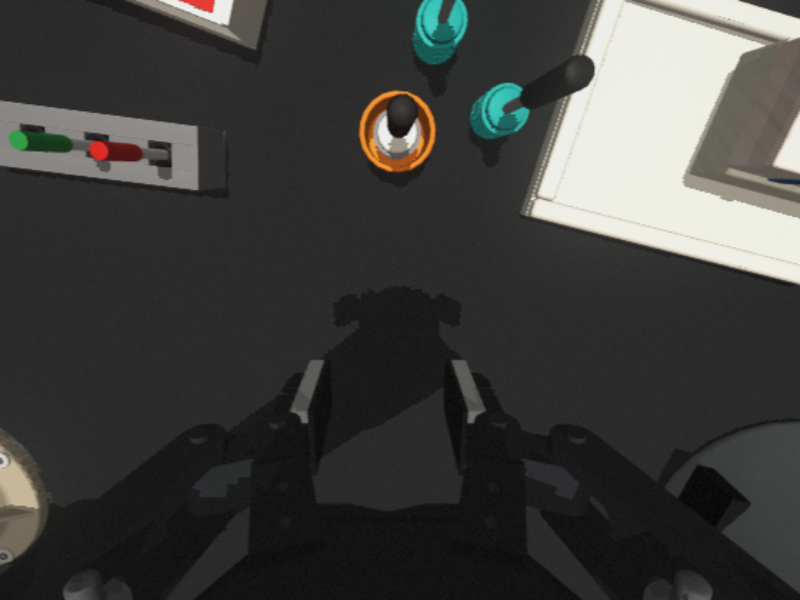

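Request:
{"op": "apply_moves", "data": {
  "series": [
    [[-0.2,25,4,0,0],[-0.2,40,7,0,0],[-0.2,37,6,0,0],[-0.2,0,0,0,0],[-0.2,0,0,-20,0]]
  ],
  "force": 60
}}

```text
time_s: 20.1
eef_pos: [0.5243, -0.4292, 0.4298]
eef_rot: [0.992, 0.124, 0.002, 0.0]
wrist_force: [-0.1, 0.3, -0.4]
grip_width: 0.0343
finger_force: 0.0
```

Request:
{"op": "apply_moves", "data": {
  "series": [
    [[-0.2,0,0,-40,0],[-0.2,0,0,-40,0],[-0.2,0,0,-30,0],[-0.2,0,0,0,0],[-1,0,0,0,0]]
  ]
}}

```text
time_s: 20.6
eef_pos: [0.522, -0.4309, 0.3189]
eef_rot: [0.993, 0.122, -0.0, -0.001]
wrist_force: [0.3, -0.1, 0.6]
grip_width: 0.0208
finger_force: 0.0
```

Request:
{"op": "apply_moves", "data": {
  "series": [
    [[-1,0,0,0,0],[-1,0,0,0,0],[-1,0,0,10,0],[-1,0,0,20,0],[-1,0,0,30,0]]
  ]
}}

```text
time_s: 21.1
eef_pos: [0.5215, -0.4315, 0.3791]
eef_rot: [0.993, 0.122, -0.001, -0.001]
wrist_force: [-0.2, -0.0, 0.1]
grip_width: 0.0146
finger_force: 58.4
```

Request:
{"op": "apply_moves", "data": {
  "series": [
    [[-1,0,0,30,0],[-1,0,0,30,0],[-1,0,0,0,0]]
  ]
}}

```text
time_s: 21.4
eef_pos: [0.5222, -0.4315, 0.4461]
eef_rot: [0.993, 0.122, 0.004, 0.004]
wrist_force: [-0.8, -0.1, 0.0]
grip_width: 0.0143
finger_force: 58.5
```

```bash
cat > cup.py <<'E'
from rig import r
from h import *
import sys
for n in('scene','top'):
    c=r.camera(n);w,h=cloud(c);pickle.dump(c,open(f'pics/{n}c.pkl','wb'))
    white=(h[...,1]<60)&(h[...,2]>100)
    p=sel(w,white,x=(.5,.72),y=(.0,.2),z=(.062,.075));print(n,'cup rim',len(p),circ(p))
    e=r.read_state()['eef_pos'];b=w[(np.hypot(w[...,0]-e[0],w[...,1]-e[1])<.035)&(w[...,2]<e[2]-.18)&(w[...,2]>.1)]
    if len(b)>20:
        print(' brush zmin',np.percentile(b[:,2],[0,2]),[(round(z,3),b[abs(b[:,2]-z)<.01].mean(0).round(4)) for z in(e[2]-.30,e[2]-.27,e[2]-.22)],e.round(4))
E
python3 cup.py
```

```text
scene cup rim 303 [0.6081 0.0848 0.0489]
 brush zmin [0.13164228 0.13553656] [(np.float64(0.143), array([ 0.532 , -0.426 ,  0.1435])), (np.float64(0.173), array([ 0.5319, -0.4253,  0.1737])), (np.float64(0.223), array([ 0.5233, -0.4325,  0.2227]))] [ 0.5221 -0.4315  0.4432]
top cup rim 294 [0.6029 0.0855 0.0485]
 brush zmin [0.12877094 0.13316502] [(np.float64(0.141), array([ 0.5123, -0.4198,  0.1412])), (np.float64(0.171), array([ 0.5135, -0.4199,  0.1719])), (np.float64(0.221), array([ 0.5153, -0.4297,  0.2205]))] [ 0.5219 -0.4315  0.4408]
```

Request:
{"op": "apply_moves", "data": {
  "series": [
    [[-1,4,20,15,0],[-1,7,40,10,0],[-1,7,43,0,0],[-1,7,43,0,0],[-1,7,43,0,0]]
  ]
}}

```text
time_s: 22.0
eef_pos: [0.5538, -0.2397, 0.4635]
eef_rot: [0.993, 0.122, -0.0, -0.0]
wrist_force: [0.8, -0.0, -0.0]
grip_width: 0.0143
finger_force: 58.5
```

Request:
{"op": "apply_moves", "data": {
  "series": [
    [[-1,7,43,0,0],[-1,7,43,0,0],[-1,7,43,0,0],[-1,7,43,0,0],[-1,7,43,0,0]]
  ]
}}

```text
time_s: 22.5
eef_pos: [0.5883, -0.0249, 0.4636]
eef_rot: [0.993, 0.122, -0.0, -0.0]
wrist_force: [0.3, -0.9, -0.2]
grip_width: 0.0147
finger_force: 58.5
```

Request:
{"op": "apply_moves", "data": {
  "series": [
    [[-1,7,43,0,0],[-1,7,40,0,0],[-1,4,27,0,0],[-1,0,0,0,0],[-1,0,0,0,0]]
  ]
}}

```text
time_s: 23.0
eef_pos: [0.6063, 0.0838, 0.4633]
eef_rot: [0.992, 0.123, -0.001, -0.0]
wrist_force: [1.4, -0.3, -0.7]
grip_width: 0.015
finger_force: 58.5
```

```bash
python3 cup.py; python3 pit.py w22|tail -1; python3 - <<'E'
from h import *
c=pickle.load(open('pics/w22.pkl','rb'));w,h=wcloud(c,c['s']);white=(h[...,1]<60)&(h[...,2]>100)
p=sel(w,white,x=(.5,.72),y=(.0,.2),z=(.064,.075));print('cup rim',len(p),circ(p,None),circ(p,.048))
E
```

```text
scene cup rim 299 [0.6083 0.0849 0.0489]
 brush zmin [0.15165857 0.15329317] [(np.float64(0.163), array([0.6167, 0.0857, 0.1638])), (np.float64(0.193), array([0.6153, 0.0857, 0.1953])), (np.float64(0.243), array([0.6066, 0.0832, 0.243 ]))] [0.6065 0.0823 0.4634]
top cup rim 72 [0.6016 0.0885 0.0515]
cup rim 825 [0.6055 0.0839 0.0487] [0.6059 0.084  0.05  ]pit.py:5: RuntimeWarning: Mean of empty slice.
  p=sel(w,hm(h,'blue'),x=(.3,.7),z=(s["eef_pos"][2]-.27,s['eef_pos'][2]-.1));p=p[np.hypot(*(p[:,:2]-s['eef_pos'][:2]).T)<.15];ev=np.linalg.svd(p-p.mean(0),full_matrices=False)[2][0]
  ret = um.true_divide(
Traceback (most recent call last):
  File "pit.py", line 5, in <module>
    p=sel(w,hm(h,'blue'),x=(.3,.7),z=(s["eef_pos"][2]-.27,s['eef_pos'][2]-.1));p=p[np.hypot(*(p[:,:2]-s['eef_pos'][:2]).T)<.15];ev=np.linalg.svd(p-p.mean(0),full_matrices=False)[2][0]
                                                                                                                                   ~~~~~~~~~~~~~~~~~~~~~~~~~~~~~~~~~~~~~~~~~~~~~~~~~^^^
IndexError: index 0 is out of bounds for axis 0 with size 0
```

Request:
{"op": "apply_moves", "data": {
  "series": [
    [[-1,1.5,1,-25,0],[-1,0,0,-35,0],[-1,0,0,-35,0],[-1,0,0,-30,0],[-1,0,0,0,0]]
  ]
}}

```text
time_s: 23.65
eef_pos: [0.6071, 0.0812, 0.3341]
eef_rot: [0.993, 0.12, -0.004, 0.0]
wrist_force: [0.6, -0.5, -0.6]
grip_width: 0.0144
finger_force: 58.5
```

Request:
{"op": "apply_moves", "data": {
  "series": [
    [[-1,0,0,-7,0],[-1,0,0,-4,0],[-1,0,0,-3,0],[-1,0,0,-2,0],[-1,0,0,0,0]]
  ]
}}

```text
time_s: 24.15
eef_pos: [0.6084, 0.0834, 0.3231]
eef_rot: [0.993, 0.122, 0.0, 0.0]
wrist_force: [-0.3, -0.5, 0.2]
grip_width: 0.0144
finger_force: 58.5
```

Request:
{"op": "apply_moves", "data": {
  "series": [
    [[-1,0,0,-2,0],[-1,0,0,-1,0],[-1,0,0,0,0]]
  ]
}}

```text
time_s: 24.45
eef_pos: [0.6089, 0.0837, 0.3228]
eef_rot: [0.993, 0.122, 0.002, 0.0]
wrist_force: [-3.2, -0.3, 14.5]
grip_width: 0.0146
finger_force: 60.1
```

Request:
{"op": "apply_moves", "data": {
  "series": [
    [[-1,0,0,-1,0],[-1,0,0,-1,0],[-1,0,0,0,0]]
  ]
}}

```text
time_s: 24.75
eef_pos: [0.6093, 0.084, 0.3227]
eef_rot: [0.993, 0.122, 0.004, 0.0]
wrist_force: [-4.1, -2.4, 25.0]
grip_width: 0.0146
finger_force: 61.1
```

Request:
{"op": "apply_moves", "data": {
  "series": [
    [[-1,5,0,4,0],[-1,-5,5,0,0],[-1,-5,-5,0,0],[-1,5,-5,0,0],[-1,0,5,0,0]]
  ]
}}

```text
time_s: 25.25
eef_pos: [0.6087, 0.0826, 0.3229]
eef_rot: [0.993, 0.121, 0.001, 0.0]
wrist_force: [-1.1, -5.8, 11.7]
grip_width: 0.0142
finger_force: 61.4
```

Request:
{"op": "apply_moves", "data": {
  "series": [
    [[-1,0,0,15,0],[-1,0,0,20,0],[-1,0,0,20,0],[-1,0,0,12,0],[-1,0,0,0,0]]
  ]
}}

```text
time_s: 25.75
eef_pos: [0.6085, 0.0836, 0.3907]
eef_rot: [0.993, 0.122, 0.002, -0.0]
wrist_force: [0.6, -0.7, -0.2]
grip_width: 0.0148
finger_force: 59.4
```

Request:
{"op": "apply_moves", "data": {
  "series": [
    [[-1,0,0,-15,0],[-1,0,0,-25,0],[-1,0,0,-20,0],[-1,0,0,-5,0],[-1,0,0,-3,0]]
  ]
}}

```text
time_s: 26.25
eef_pos: [0.6085, 0.0836, 0.3213]
eef_rot: [0.993, 0.122, 0.001, -0.0]
wrist_force: [-4.7, -0.9, 33.3]
grip_width: 0.0144
finger_force: 62.4
```

Request:
{"op": "apply_moves", "data": {
  "series": [
    [[-1,0,0,-1,0],[-1,0,0,0,0]]
  ]
}}

```text
time_s: 26.45
eef_pos: [0.6084, 0.0837, 0.3214]
eef_rot: [0.993, 0.122, 0.001, 0.0]
wrist_force: [-5.7, -1.5, 23.4]
grip_width: 0.0146
finger_force: 62.1
```

Request:
{"op": "apply_moves", "data": {
  "series": [
    [[-1,0,0,15,0],[-1,0,0,25,0],[-1,0,0,25,0],[-1,0,0,8,0],[-1,0,0,0,0]]
  ]
}}

```text
time_s: 26.95
eef_pos: [0.6084, 0.0834, 0.3925]
eef_rot: [0.993, 0.122, 0.0, -0.0]
wrist_force: [-0.5, 0.0, -1.0]
grip_width: 0.0143
finger_force: 59.4
```

Request:
{"op": "apply_moves", "data": {
  "series": [
    [[-1,0,0,-15,0],[-1,0,0,-25,0],[-1,0,0,-20,0],[-1,0,0,-8,0],[-1,0,0,-1,0]]
  ]
}}

```text
time_s: 27.45
eef_pos: [0.6079, 0.0833, 0.3215]
eef_rot: [0.993, 0.122, -0.001, -0.0]
wrist_force: [-0.7, 0.2, 3.1]
grip_width: 0.0147
finger_force: 59.7
```

Request:
{"op": "apply_moves", "data": {
  "series": [
    [[-1,0,0,15,0],[-1,0,0,30,0],[-1,0,0,40,0],[-1,0,0,40,0],[-1,0,0,18,0]]
  ]
}}

```text
time_s: 27.95
eef_pos: [0.6082, 0.0837, 0.4715]
eef_rot: [0.993, 0.122, 0.003, -0.0]
wrist_force: [0.2, -0.0, -0.5]
grip_width: 0.0148
finger_force: 59.5
```

Request:
{"op": "apply_moves", "data": {
  "series": [
    [[-1,-4,-20,0,0],[-1,-7,-40,0,0],[-1,-7,-43,0,0],[-1,-7,-43,0,0],[-1,-7,-43,0,0]]
  ]
}}

```text
time_s: 28.45
eef_pos: [0.5756, -0.1072, 0.4671]
eef_rot: [0.993, 0.122, 0.0, -0.0]
wrist_force: [1.0, -1.3, 0.1]
grip_width: 0.0143
finger_force: 59.4
```

Request:
{"op": "apply_moves", "data": {
  "series": [
    [[-1,-7,-43,0,0],[-1,-7,-43,0,0],[-1,-7,-43,0,0],[-1,-7,-43,0,0],[-1,-7,-43,0,0]]
  ]
}}

```text
time_s: 28.95
eef_pos: [0.5406, -0.3222, 0.4672]
eef_rot: [0.993, 0.122, 0.0, -0.0]
wrist_force: [0.8, -0.3, -0.6]
grip_width: 0.015
finger_force: 59.4
```

Request:
{"op": "apply_moves", "data": {
  "series": [
    [[-1,-7,-43,0,0],[-1,-8,-43,0,0],[-1,-5,-26,0,0],[-1,0,0,0,0],[-1,0,0,0,0]]
  ]
}}

```text
time_s: 29.45
eef_pos: [0.5211, -0.433, 0.4664]
eef_rot: [0.993, 0.121, -0.0, -0.001]
wrist_force: [0.5, 1.0, 0.1]
grip_width: 0.0145
finger_force: 59.3
```

```bash
python3 cup.py; python3 - <<'E'
from look import *
c,s=wrist('w23');w,h=wcloud(c,s)
print(s['eef_pos'],s['eef_rot'])
o=sel(w,(h[...,0]<18)&(h[...,0]>3)&(h[...,1]>120),x=(.4,.7),y=(-.55,-.3),z=(.055,.075));print('pot',len(o),circ(o,.028))
E
```

```text
scene cup rim 309 [0.6085 0.0848 0.0489]
 brush zmin [0.15168504 0.15746478] [(np.float64(0.167), array([ 0.5278, -0.4262,  0.1665])), (np.float64(0.197), array([ 0.5276, -0.4253,  0.1972])), (np.float64(0.247), array([ 0.521 , -0.4322,  0.2452]))] [ 0.5217 -0.4318  0.4668]
top cup rim 300 [0.6028 0.0857 0.0484]
 brush zmin [0.15653749 0.15804024] [(np.float64(0.167), array([ 0.5082, -0.4193,  0.1663])), (np.float64(0.197), array([ 0.5094, -0.4207,  0.1988])), (np.float64(0.247), array([ 0.514 , -0.4292,  0.2459]))] [ 0.522  -0.4312  0.467 ]
[ 0.52204172 -0.43117273  0.46695828] [ 9.92447990e-01  1.22664695e-01  3.79206371e-04 -4.65294309e-04]
pot 332 [ 0.5194 -0.4354  0.05  ]
```

Request:
{"op": "apply_moves", "data": {
  "series": [
    [[-1,4,-3.5,-20,0],[-1,0,0,-30,0],[-1,0,0,-25,0],[-1,0,0,-10,0],[-1,0,0,0,0]]
  ]
}}

```text
time_s: 30.1
eef_pos: [0.5255, -0.4351, 0.3805]
eef_rot: [0.992, 0.122, -0.001, -0.001]
wrist_force: [-0.0, 0.2, -0.5]
grip_width: 0.0144
finger_force: 59.4
```

Request:
{"op": "apply_moves", "data": {
  "series": [
    [[-1,0,0,-15,0],[-1,0,0,-20,0],[-1,0,0,-15,0],[-1,0,0,-8,0],[-1,0,0,0,0]]
  ]
}}

```text
time_s: 30.6
eef_pos: [0.5252, -0.436, 0.3224]
eef_rot: [0.993, 0.122, -0.001, -0.001]
wrist_force: [0.1, 0.5, -0.3]
grip_width: 0.0144
finger_force: 59.4
```

Request:
{"op": "apply_moves", "data": {
  "series": [
    [[-0.6,0,0,0,0],[-0.3,0,0,0,0],[-0.2,0,0,20,0],[-0.2,0,0,40,0],[-0.2,0,0,45,0]]
  ]
}}

```text
time_s: 31.1
eef_pos: [0.5251, -0.436, 0.4295]
eef_rot: [0.993, 0.122, -0.001, -0.001]
wrist_force: [1.2, -0.8, 0.6]
grip_width: 0.0347
finger_force: 0.0
```

Request:
{"op": "apply_moves", "data": {
  "series": [
    [[-0.2,-10,25,20,0],[-0.2,-20,45,0,0],[-0.2,-20,45,0,0],[-0.2,-20,45,0,0],[-0.2,-15,40,0,0]]
  ]
}}

```text
time_s: 31.6
eef_pos: [0.4393, -0.2338, 0.4499]
eef_rot: [0.993, 0.122, 0.001, 0.001]
wrist_force: [1.0, 0.5, -0.5]
grip_width: 0.0344
finger_force: 0.0
```

Request:
{"op": "apply_moves", "data": {
  "series": [
    [[-0.2,-10,20,0,0],[-0.2,0,15,0,0],[-0.2,0,0,0,0],[-0.2,0,0,0,0]]
  ]
}}

```text
time_s: 32.0
eef_pos: [0.4307, -0.202, 0.4491]
eef_rot: [0.993, 0.121, 0.0, 0.0]
wrist_force: [-0.2, 0.1, 0.4]
grip_width: 0.0346
finger_force: 0.0
```

```bash
python3 - <<'E'
from look import *
c,s=wrist('w24');w,h=wcloud(c,s);print(s['eef_pos'])
def ring(w,h,tag):
    for cl in('red','green','blue','yellow'):
        q=sel(w,hm(h,cl),x=(.55,.68),y=(-.32,-.06),z=(.076,.095))
        sw=sel(w,hm(h,cl),x=(.4,.5),y=(-.32,-.06),z=(.1,.15));
        print(tag,cl,'collar',len(q),cv2.minEnclosingCircle((q[:,:2]*1000).astype(np.float32)) if len(q) else '',circ(q) if len(q)>9 else '', np.median(q[:,2]) if len(q) else '','swab',len(sw),[(circ(t,.006)[:2].tolist(),t.mean(0).round(4).tolist()) for t in [sw[sw[:,2]>.128]] if len(t)>5],sw[:,2].max() if len(sw) else '')
ring(w,h,'w24')
for t in('w20','w21'):
    c=pickle.load(open(f'pics/{t}.pkl','rb'));ring(*wcloud(c,c['s']),t)
E
python3 m.py >/dev/null; python3 - <<'E'
from rig import r
from m import *
rep('scene',r.camera('scene'))
E
```

```text
[ 0.43072481 -0.20195753  0.44912754]
w24 red collar 311 ((597.4591674804688, -272.3955993652344), 11.950520515441895) [ 0.5971 -0.272   0.0099] 0.0842216802913706 swab 184 [([0.457, -0.253], [0.4592, -0.2533, 0.1343])] 0.13682814823966935
w24 green collar 70 ((605.4954833984375, -125.13534545898438), 8.315032005310059) [ 0.6206 -0.1216  0.0177] 0.08447858211506398 swab 157 [([0.4541, -0.2075], [0.4537, -0.2045, 0.1344])] 0.1375383865297916
w24 blue collar 252 ((602.5248413085938, -222.52398681640625), 11.552969932556152) [ 0.6024 -0.2227  0.0096] 0.08448883294119117 swab 0 [] 
w24 yellow collar 305 ((607.341064453125, -173.2675018310547), 11.73781967163086) [ 0.6068 -0.1732  0.0097] 0.08425083565023415 swab 229 [([0.4414, -0.1047], [0.4421, -0.106, 0.1344])] 0.13695058274474314
w20 red collar 0    swab 337 [([0.4584, -0.254], [0.4565, -0.2485, 0.1296])] 0.13259188098237346
w20 green collar 405 ((612.6002807617188, -122.58992004394531), 12.230814933776855) [ 0.6124 -0.1223  0.0102] 0.08409119936973335 swab 466 [([0.4527, -0.2045], [0.4536, -0.2023, 0.1333])] 0.1368023140932991
w20 bl
[... 1126 characters left out ...]
[0.50905818 0.05854254] [0.96802478 0.25085457] [0.46149398 0.04621672] [0.56998235 0.07433047]
button (149, [0.6849, -0.0204, 0.0494], np.float64(0.0548))
pot 132 [ 0.5224 -0.4338  0.05  ]
 handle (142, [0.6091, -0.4443, 0.1592], np.float64(0.1921)) [[-0.017, -0.008], [0.612, -0.443]]
 handle (73, [0.5292, -0.4351, 0.1632], np.float64(0.1965)) [[-0.029, -0.028], [0.534, -0.43]]
 handle (70, [0.5241, -0.4296, 0.1613], np.float64(0.1967)) [[-0.007, -0.009], [0.525, -0.428]]
rack 608 ((608.711669921875, -196.82501220703125), (211.93614196777344, 72.51522827148438), 83.9095458984375)
stand 905 ((452.2743835449219, -178.3504638671875), (53.805809020996094, 211.58103942871094), 6.221379280090332)
```

View pics/w24.png

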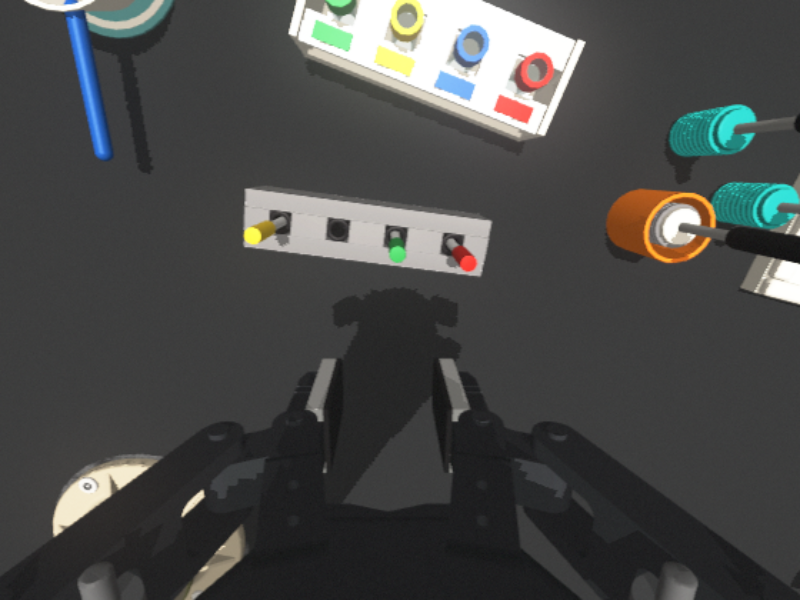

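Request:
{"op": "apply_moves", "data": {
  "series": [
    [[-0.43,15,-1,-20,0],[-0.43,8,-1,-35,0],[-0.43,0,0,-40,0],[-0.43,0,0,-25,0],[-0.43,0,0,0,0]]
  ],
  "force": 30
}}

```text
time_s: 32.6
eef_pos: [0.4522, -0.204, 0.3246]
eef_rot: [0.993, 0.121, -0.003, -0.002]
wrist_force: [-0.4, 0.3, -0.8]
grip_width: 0.0242
finger_force: 0.0
```

Request:
{"op": "apply_moves", "data": {
  "series": [
    [[-0.43,0,0,-30,0],[-0.43,0,0,-20,0],[-0.43,0,0,-7,0],[-0.43,0,0,0,0],[-0.6,0,0,0,0]]
  ]
}}

```text
time_s: 33.1
eef_pos: [0.454, -0.2036, 0.2732]
eef_rot: [0.993, 0.121, 0.001, 0.0]
wrist_force: [-0.3, -0.5, 0.8]
grip_width: 0.0171
finger_force: 0.0
```

Request:
{"op": "apply_moves", "data": {
  "series": [
    [[-1,0,0,0,0],[-1,0,0,0,0],[-1,0,0,0,0],[-1,0,0,10,0],[-1,0,0,20,0]]
  ]
}}

```text
time_s: 33.6
eef_pos: [0.453, -0.2032, 0.3016]
eef_rot: [0.993, 0.122, -0.001, -0.0]
wrist_force: [2.1, -0.6, -0.9]
grip_width: 0.0109
finger_force: 29.3
```

Request:
{"op": "apply_moves", "data": {
  "series": [
    [[-1,0,0,30,0],[-1,0,0,30,0],[-1,0,0,12,0],[-1,20,10,0,0],[-1,35,18,0,0]]
  ]
}}

```text
time_s: 34.1
eef_pos: [0.5075, -0.177, 0.3745]
eef_rot: [0.993, 0.119, -0.0, 0.001]
wrist_force: [-0.5, -0.4, 0.0]
grip_width: 0.0112
finger_force: 29.3
```

Request:
{"op": "apply_moves", "data": {
  "series": [
    [[-1,40,20,0,0],[-1,35,18,0,0],[-1,20,11,0,0],[-1,9,4.5,0,0],[-1,0,0,0,0]]
  ]
}}

```text
time_s: 34.6
eef_pos: [0.6128, -0.1208, 0.373]
eef_rot: [0.992, 0.123, -0.0, -0.001]
wrist_force: [-0.2, -0.5, 0.6]
grip_width: 0.0114
finger_force: 29.3
```

```bash
cat > al.py <<'E'
from look import *
import sys
tag,col=sys.argv[1:3]
c,s=wrist(tag);w,h=wcloud(c,s);e=s['eef_pos'];print('tcp',e.round(4))
q=sel(w,hm(h,col),x=(e[0]-.06,e[0]+.06),y=(e[1]-.06,e[1]+.06),z=(.078,.092))
print('collar',len(q),circ(q),circ(q,.0098),cv2.minEnclosingCircle((q[:,:2]*1000).astype(np.float32)))
near=(np.hypot(w[...,0]-e[0],w[...,1]-e[1])<.02)
for a in np.arange(e[2]-.275,e[2]-.2,.01):
    p=w[near&(abs(w[...,2]-a)<.005)&(w[...,2]>.094)]
    if len(p)>5:
        f=lambda o:np.hypot(p[:,0]-o[0],p[:,1]-o[1])-.0045
        o=least_squares(f,p[:,:2].mean(0)-[.003,.001],loss='soft_l1',f_scale=.001).x;print(round(a,3),len(p),p.mean(0).round(4),o.round(4))
print('zmin',w[near&(w[...,2]>.094)][:,2].min())
im=c['img'][120:340,180:380,::-1];cv2.imwrite(f'pics/{tag}c.png',cv2.resize(im,None,fx=2.5,fy=2.5))
E
python3 al.py w25 green
```

```text
tcp [ 0.6128 -0.1208  0.373 ]
collar 248 [ 0.6135 -0.1231  0.0098] [ 0.6134 -0.1231  0.05  ] ((612.9051513671875, -122.87371063232422), 11.758082389831543)
0.108 27 [ 0.6143 -0.1208  0.1093] [ 0.6108 -0.1218]
0.118 47 [ 0.6142 -0.1209  0.119 ] [ 0.6107 -0.1217]
0.128 44 [ 0.614  -0.1209  0.1285] [ 0.6103 -0.1218]
0.138 42 [ 0.6142 -0.121   0.1385] [ 0.6104 -0.1219]
0.148 57 [ 0.614  -0.121   0.1484] [ 0.6104 -0.1219]
0.158 60 [ 0.614  -0.121   0.1581] [ 0.6104 -0.1219]
0.168 71 [ 0.6141 -0.121   0.1677] [ 0.6104 -0.122 ]
zmin 0.10497764614921508
```

View pics/w25c.png

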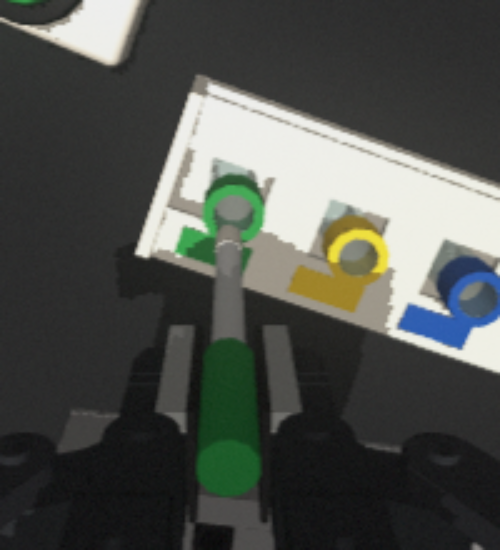

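Request:
{"op": "apply_moves", "data": {
  "series": [
    [[-1,2.5,-1.3,0,0],[-1,0,0,-10,0],[-1,0,0,-10,0],[-1,0,0,-8,0],[-1,0,0,0,0]]
  ]
}}

```text
time_s: 35.15
eef_pos: [0.6141, -0.1232, 0.3436]
eef_rot: [0.993, 0.121, -0.002, -0.0]
wrist_force: [-0.3, 0.1, 0.3]
grip_width: 0.0108
finger_force: 29.3
```

```bash
python3 al.py w26 green
```

```text
tcp [ 0.6141 -0.1232  0.3436]
collar 320 [ 0.6133 -0.1232  0.0098] [ 0.6134 -0.1232  0.05  ] ((612.8726806640625, -122.8689956665039), 11.8912935256958)
0.099 37 [ 0.6148 -0.1234  0.0986] [ 0.6112 -0.1244]
0.109 47 [ 0.6149 -0.1236  0.1083] [ 0.6112 -0.1244]
0.119 54 [ 0.6149 -0.1234  0.1188] [ 0.6113 -0.1245]
0.129 64 [ 0.615  -0.1237  0.1287] [ 0.6113 -0.1245]
0.139 73 [ 0.615  -0.1236  0.1387] [ 0.6114 -0.1246]
zmin 0.09434115597666379
```

Request:
{"op": "apply_moves", "data": {
  "series": [
    [[-1,1.2,0.6,-5,0],[-1,0,0,-12,0],[-1,0,0,-14,0],[-1,0,0,-14,0],[-1,0,0,-10,0]]
  ]
}}

```text
time_s: 35.7
eef_pos: [0.6156, -0.1223, 0.2884]
eef_rot: [0.993, 0.122, -0.001, -0.0]
wrist_force: [-0.2, -0.2, -0.8]
grip_width: 0.0111
finger_force: 29.4
```

Request:
{"op": "apply_moves", "data": {
  "series": [
    [[-1,0,0,-5,0],[-1,0,0,-2,0],[-1,0,0,0,0]]
  ]
}}

```text
time_s: 36.0
eef_pos: [0.6161, -0.1223, 0.2836]
eef_rot: [0.993, 0.122, 0.0, -0.0]
wrist_force: [-0.5, -0.0, 0.4]
grip_width: 0.0112
finger_force: 29.4
```

Request:
{"op": "apply_moves", "data": {
  "series": [
    [[-1,0,0,-2,0],[-1,0,0,0,0]]
  ]
}}

```text
time_s: 36.2
eef_pos: [0.6161, -0.1224, 0.282]
eef_rot: [0.993, 0.122, 0.0, 0.0]
wrist_force: [0.1, 0.4, 0.8]
grip_width: 0.0115
finger_force: 29.4
```

Request:
{"op": "apply_moves", "data": {
  "series": [
    [[-1,0,0,-1.5,0],[-1,0,0,0,0]]
  ]
}}

```text
time_s: 36.4
eef_pos: [0.616, -0.1223, 0.2802]
eef_rot: [0.993, 0.122, 0.0, -0.0]
wrist_force: [0.2, -0.2, 0.0]
grip_width: 0.0107
finger_force: 29.4
```

Request:
{"op": "apply_moves", "data": {
  "series": [
    [[-1,0,0,-1,0],[-1,0,0,0,0]]
  ]
}}

```text
time_s: 36.6
eef_pos: [0.616, -0.1223, 0.2791]
eef_rot: [0.993, 0.122, -0.0, -0.0]
wrist_force: [0.1, -0.5, -0.3]
grip_width: 0.0112
finger_force: 29.4
```

Request:
{"op": "apply_moves", "data": {
  "series": [
    [[-1,0,0,-1,0],[-1,0,0,0,0]]
  ]
}}

```text
time_s: 36.8
eef_pos: [0.6161, -0.1223, 0.2784]
eef_rot: [0.993, 0.122, 0.0, 0.0]
wrist_force: [-0.9, 0.5, 1.5]
grip_width: 0.0111
finger_force: 29.6
```

Request:
{"op": "apply_moves", "data": {
  "series": [
    [[-0.6,0,0,0,0],[-0.43,0,0,0,0],[-0.43,0,0,15,0],[-0.43,0,0,35,0],[-0.43,0,0,35,0]]
  ]
}}

```text
time_s: 37.3
eef_pos: [0.6158, -0.1222, 0.3647]
eef_rot: [0.993, 0.122, -0.0, -0.0]
wrist_force: [1.4, 0.2, -0.2]
grip_width: 0.0244
finger_force: 0.0
```

Request:
{"op": "apply_moves", "data": {
  "series": [
    [[-0.43,-20,-15,0,0],[-0.43,-35,-30,0,0],[-0.43,-40,-32,0,0],[-0.43,-35,-30,0,0],[-0.43,-20,-17,0,0]]
  ]
}}

```text
time_s: 37.8
eef_pos: [0.4641, -0.2484, 0.3644]
eef_rot: [0.993, 0.12, -0.0, 0.001]
wrist_force: [-0.3, -0.3, 0.0]
grip_width: 0.0244
finger_force: 0.0
```

Request:
{"op": "apply_moves", "data": {
  "series": [
    [[-0.43,-9.5,-7,0,0],[-0.43,0,0,0,0],[-0.43,0,0,-25,0],[-0.43,0,0,-35,0],[-0.43,0,0,-25,0]]
  ]
}}

```text
time_s: 38.3
eef_pos: [0.4589, -0.2504, 0.2769]
eef_rot: [0.992, 0.123, 0.0, -0.001]
wrist_force: [-0.0, 0.7, -0.4]
grip_width: 0.0243
finger_force: 0.0
```

Request:
{"op": "apply_moves", "data": {
  "series": [
    [[-0.43,0,0,-5,0],[-0.43,0,0,0,0],[-0.6,0,0,0,0],[-1,0,0,0,0],[-1,0,0,0,0]]
  ]
}}

```text
time_s: 38.8
eef_pos: [0.4583, -0.2525, 0.2748]
eef_rot: [0.993, 0.122, 0.001, 0.001]
wrist_force: [-0.0, 0.6, 4.7]
grip_width: 0.0113
finger_force: 29.6
```

Request:
{"op": "apply_moves", "data": {
  "series": [
    [[-1,0,0,0,0],[-1,0,0,15,0],[-1,0,0,30,0],[-1,0,0,35,0],[-1,0,0,22,0]]
  ]
}}

```text
time_s: 39.3
eef_pos: [0.4577, -0.2526, 0.3782]
eef_rot: [0.993, 0.122, 0.001, 0.001]
wrist_force: [1.0, -0.6, 0.1]
grip_width: 0.011
finger_force: 29.4
```

Request:
{"op": "apply_moves", "data": {
  "series": [
    [[-1,20,-3,0,0],[-1,40,-5,0,0],[-1,40,-6,0,0],[-1,30,-4,0,0],[-1,12,-1.5,0,0]]
  ]
}}

```text
time_s: 39.8
eef_pos: [0.6016, -0.2719, 0.3747]
eef_rot: [0.993, 0.122, 0.0, -0.0]
wrist_force: [0.0, 0.3, -0.2]
grip_width: 0.0109
finger_force: 29.4
```

Request:
{"op": "apply_moves", "data": {
  "series": [
    [[-1,0,0,0,0],[-1,0,0,0,0]]
  ]
}}

```text
time_s: 40.0
eef_pos: [0.5992, -0.2721, 0.3751]
eef_rot: [0.993, 0.122, -0.0, -0.0]
wrist_force: [-0.2, -0.2, -0.3]
grip_width: 0.0113
finger_force: 29.4
```

```bash
python3 al.py w27 red
```

```text
tcp [ 0.5992 -0.2721  0.3751]
collar 262 [ 0.5984 -0.2723  0.0098] [ 0.5983 -0.2723  0.05  ] ((598.1038208007812, -272.22906494140625), 11.647748947143555)
0.11 34 [ 0.6015 -0.2724  0.1111] [ 0.5981 -0.2733]
0.12 47 [ 0.6013 -0.2728  0.1209] [ 0.5979 -0.2732]
0.13 39 [ 0.6013 -0.2721  0.1308] [ 0.5977 -0.2734]
0.14 43 [ 0.6014 -0.2725  0.1401] [ 0.5976 -0.2734]
0.15 54 [ 0.6014 -0.2726  0.1498] [ 0.5977 -0.2733]
0.16 65 [ 0.6013 -0.2724  0.16  ] [ 0.5977 -0.2734]
0.17 69 [ 0.6014 -0.2724  0.1701] [ 0.5977 -0.2734]
zmin 0.10620473856133354
```

Request:
{"op": "apply_moves", "data": {
  "series": [
    [[-1,0.4,0.7,0,0],[-1,0,0,-10,0],[-1,0,0,-12,0],[-1,0,0,-10,0],[-1,0,0,0,0]]
  ]
}}

```text
time_s: 40.55
eef_pos: [0.5991, -0.2714, 0.3404]
eef_rot: [0.993, 0.122, -0.002, -0.001]
wrist_force: [-0.6, 0.2, 0.0]
grip_width: 0.011
finger_force: 29.4
```

Request:
{"op": "apply_moves", "data": {
  "series": [
    [[-1,0,0,-12,0],[-1,0,0,-14,0],[-1,0,0,-14,0],[-1,0,0,-10,0],[-1,0,0,-8,0]]
  ]
}}

```text
time_s: 41.05
eef_pos: [0.5997, -0.2713, 0.2836]
eef_rot: [0.993, 0.122, -0.001, -0.0]
wrist_force: [-0.1, -0.9, -0.5]
grip_width: 0.011
finger_force: 29.4
```

Request:
{"op": "apply_moves", "data": {
  "series": [
    [[-1,0,0,-2,0],[-1,0,0,-1,0],[-1,0,0,0,0]]
  ]
}}

```text
time_s: 41.35
eef_pos: [0.6001, -0.2714, 0.2826]
eef_rot: [0.993, 0.122, 0.0, 0.0]
wrist_force: [0.9, -0.7, 0.4]
grip_width: 0.011
finger_force: 29.4
```

Request:
{"op": "apply_moves", "data": {
  "series": [
    [[-1,0,0,-1,0],[-1,0,0,0,0]]
  ]
}}

```text
time_s: 41.55
eef_pos: [0.6, -0.2714, 0.2816]
eef_rot: [0.993, 0.122, 0.0, 0.0]
wrist_force: [-0.1, -0.3, -0.1]
grip_width: 0.0109
finger_force: 29.4
```

Request:
{"op": "apply_moves", "data": {
  "series": [
    [[-1,0,0,-1,0],[-1,0,0,0,0]]
  ]
}}

```text
time_s: 41.75
eef_pos: [0.5999, -0.2714, 0.2802]
eef_rot: [0.993, 0.122, 0.0, -0.0]
wrist_force: [-0.4, -1.2, -0.3]
grip_width: 0.0111
finger_force: 29.4
```

Request:
{"op": "apply_moves", "data": {
  "series": [
    [[-1,0,0,-1,0],[-1,0,0,0,0]]
  ]
}}

```text
time_s: 41.95
eef_pos: [0.6001, -0.2714, 0.2799]
eef_rot: [0.993, 0.122, 0.0, 0.0]
wrist_force: [-0.1, 0.7, 4.4]
grip_width: 0.0111
finger_force: 29.9
```

Request:
{"op": "apply_moves", "data": {
  "series": [
    [[-1,0,0,-0.5,0],[-1,0,0,0,0]]
  ]
}}

```text
time_s: 42.15
eef_pos: [0.6002, -0.2714, 0.2799]
eef_rot: [0.993, 0.122, 0.001, 0.0]
wrist_force: [-0.7, 1.7, 7.6]
grip_width: 0.0111
finger_force: 30.2
```

Request:
{"op": "apply_moves", "data": {
  "series": [
    [[-0.6,0,0,0,0],[-0.43,0,0,0,0],[-0.43,0,0,15,0],[-0.43,0,0,35,0],[-0.43,0,0,35,0]]
  ]
}}

```text
time_s: 42.65
eef_pos: [0.5996, -0.2713, 0.3649]
eef_rot: [0.993, 0.122, -0.001, -0.001]
wrist_force: [1.1, -1.0, 0.7]
grip_width: 0.0243
finger_force: 0.0
```

Request:
{"op": "apply_moves", "data": {
  "series": [
    [[-0.43,-15,17,0,0],[-0.43,-32,33,0,0],[-0.43,-34,34,0,0],[-0.43,-34,34,0,0],[-0.43,-25,30,0,0]]
  ]
}}

```text
time_s: 43.15
eef_pos: [0.4581, -0.1216, 0.3645]
eef_rot: [0.993, 0.122, 0.0, 0.0]
wrist_force: [0.4, -0.5, 0.5]
grip_width: 0.0248
finger_force: 0.0
```

Request:
{"op": "apply_moves", "data": {
  "series": [
    [[-0.43,-12,14,0,0],[-0.43,-6.5,5.5,0,0],[-0.43,0,0,0,0],[-0.43,0,0,-25,0],[-0.43,0,0,-35,0]]
  ]
}}

```text
time_s: 43.65
eef_pos: [0.4431, -0.1053, 0.3049]
eef_rot: [0.993, 0.121, 0.002, 0.001]
wrist_force: [0.6, 0.0, 0.3]
grip_width: 0.0241
finger_force: 0.0
```

Request:
{"op": "apply_moves", "data": {
  "series": [
    [[-0.43,0,0,-25,0],[-0.43,0,0,-4,0],[-0.43,0,0,0,0],[-0.6,0,0,0,0],[-1,0,0,0,0]]
  ]
}}

```text
time_s: 44.15
eef_pos: [0.4423, -0.1042, 0.2762]
eef_rot: [0.993, 0.121, 0.001, 0.001]
wrist_force: [0.6, 0.0, 2.0]
grip_width: 0.0109
finger_force: 29.3
```

Request:
{"op": "apply_moves", "data": {
  "series": [
    [[-1,0,0,0,0],[-1,0,0,0,0],[-1,0,0,15,0],[-1,0,0,30,0],[-1,0,0,35,0]]
  ]
}}

```text
time_s: 44.65
eef_pos: [0.441, -0.1038, 0.3552]
eef_rot: [0.993, 0.122, -0.001, -0.0]
wrist_force: [1.3, -0.4, -0.4]
grip_width: 0.0112
finger_force: 29.4
```

Request:
{"op": "apply_moves", "data": {
  "series": [
    [[-1,0,0,22,0],[-1,0,0,0,0]]
  ]
}}

```text
time_s: 44.85
eef_pos: [0.4423, -0.1038, 0.3803]
eef_rot: [0.993, 0.122, 0.003, 0.002]
wrist_force: [0.3, 0.1, 0.9]
grip_width: 0.0114
finger_force: 29.4
```

Request:
{"op": "apply_moves", "data": {
  "series": [
    [[-1,20,-8,0,0],[-1,40,-16,0,0],[-1,42,-17,0,0],[-1,38,-16,0,0],[-1,20,-8,0,0]]
  ]
}}

```text
time_s: 45.35
eef_pos: [0.6032, -0.1706, 0.3747]
eef_rot: [0.993, 0.121, -0.001, -0.0]
wrist_force: [-0.3, 0.3, 1.1]
grip_width: 0.0111
finger_force: 29.4
```

Request:
{"op": "apply_moves", "data": {
  "series": [
    [[-1,8,-3,0,0],[-1,0,0,0,0],[-1,0,0,0,0]]
  ]
}}

```text
time_s: 45.65
eef_pos: [0.6088, -0.1711, 0.3765]
eef_rot: [0.993, 0.122, -0.0, -0.0]
wrist_force: [-0.4, 0.4, 0.7]
grip_width: 0.0113
finger_force: 29.4
```

```bash
python3 al.py w28 yellow
```

```text
tcp [ 0.6088 -0.1711  0.3765]
collar 255 [ 0.6085 -0.1728  0.0098] [ 0.6084 -0.1728  0.05  ] ((607.9717407226562, -172.61544799804688), 11.829830169677734)
0.111 34 [ 0.6105 -0.1712  0.1112] [ 0.607  -0.1722]
0.121 43 [ 0.6105 -0.1712  0.1213] [ 0.6069 -0.1722]
0.131 42 [ 0.6103 -0.1714  0.131 ] [ 0.6066 -0.1723]
0.141 48 [ 0.6104 -0.1712  0.1416] [ 0.6067 -0.1724]
0.151 52 [ 0.6103 -0.1717  0.1517] [ 0.6067 -0.1723]
0.161 66 [ 0.6103 -0.1714  0.1615] [ 0.6067 -0.1723]
0.171 71 [ 0.6105 -0.1714  0.1717] [ 0.6068 -0.1724]
zmin 0.10656044658194276
```

Request:
{"op": "apply_moves", "data": {
  "series": [
    [[-1,1.4,-0.5,0,0],[-1,0,0,-10,0],[-1,0,0,-12,0],[-1,0,0,-10,0],[-1,0,0,0,0]]
  ]
}}

```text
time_s: 46.2
eef_pos: [0.6101, -0.1724, 0.342]
eef_rot: [0.993, 0.122, -0.002, -0.001]
wrist_force: [-0.5, 0.9, -1.3]
grip_width: 0.011
finger_force: 29.4
```

Request:
{"op": "apply_moves", "data": {
  "series": [
    [[-1,0,0,-12,0],[-1,0,0,-14,0],[-1,0,0,-14,0],[-1,0,0,-12,0],[-1,0,0,-7,0]]
  ]
}}

```text
time_s: 46.7
eef_pos: [0.6104, -0.1724, 0.2836]
eef_rot: [0.993, 0.122, -0.001, -0.0]
wrist_force: [-0.1, 0.5, 0.7]
grip_width: 0.0111
finger_force: 29.4
```

Request:
{"op": "apply_moves", "data": {
  "series": [
    [[-1,0,0,-1,0],[-1,0,0,-1,0],[-1,0,0,0,0]]
  ]
}}

```text
time_s: 47.0
eef_pos: [0.611, -0.1724, 0.2842]
eef_rot: [0.993, 0.122, 0.0, 0.0]
wrist_force: [-0.0, 0.7, 0.6]
grip_width: 0.0112
finger_force: 29.4
```

Request:
{"op": "apply_moves", "data": {
  "series": [
    [[-1,0,0,-1,0],[-1,0,0,0,0]]
  ]
}}

```text
time_s: 47.2
eef_pos: [0.6109, -0.1724, 0.2831]
eef_rot: [0.993, 0.122, 0.0, 0.0]
wrist_force: [-0.5, -0.2, 0.3]
grip_width: 0.0109
finger_force: 29.4
```

Request:
{"op": "apply_moves", "data": {
  "series": [
    [[-1,0,0,-1,0],[-1,0,0,-0.5,0],[-1,0,0,0,0]]
  ]
}}

```text
time_s: 47.5
eef_pos: [0.6108, -0.1724, 0.2813]
eef_rot: [0.993, 0.122, 0.0, 0.0]
wrist_force: [0.8, -0.5, 0.9]
grip_width: 0.0107
finger_force: 29.4
```

Request:
{"op": "apply_moves", "data": {
  "series": [
    [[-1,0,0,-1,0],[-1,0,0,0,0]]
  ]
}}

```text
time_s: 47.7
eef_pos: [0.6111, -0.1724, 0.2812]
eef_rot: [0.993, 0.122, 0.001, 0.0]
wrist_force: [-1.1, -0.5, 5.8]
grip_width: 0.0112
finger_force: 30.0
```

Request:
{"op": "apply_moves", "data": {
  "series": [
    [[-1,0,0,-0.5,0],[-1,0,0,0,0]]
  ]
}}

```text
time_s: 47.9
eef_pos: [0.6112, -0.1723, 0.2812]
eef_rot: [0.993, 0.122, 0.001, 0.0]
wrist_force: [-1.1, 0.6, 8.5]
grip_width: 0.0111
finger_force: 30.2
```

Request:
{"op": "apply_moves", "data": {
  "series": [
    [[-0.6,0,0,0,0],[-0.43,0,0,0,0],[-0.43,0,0,15,0],[-0.43,0,0,35,0],[-0.43,0,0,35,0]]
  ]
}}

```text
time_s: 48.4
eef_pos: [0.6105, -0.1723, 0.3659]
eef_rot: [0.993, 0.122, -0.001, -0.0]
wrist_force: [0.7, -0.5, 0.5]
grip_width: 0.024
finger_force: 0.0
```

Request:
{"op": "apply_moves", "data": {
  "series": [
    [[-0.43,-20,32,10,0],[-0.43,-25,42,20,0],[-0.43,-25,42,20,0],[-0.43,-21,36,15,0],[-0.43,0,0,0,0]]
  ]
}}

```text
time_s: 48.9
eef_pos: [0.5207, -0.0177, 0.432]
eef_rot: [0.992, 0.126, 0.003, 0.0]
wrist_force: [0.3, -0.3, 0.4]
grip_width: 0.0241
finger_force: 0.0
```

Request:
{"op": "apply_moves", "data": {
  "series": [
    [[-0.43,0,0,0,0],[-0.43,0,0,0,0]]
  ]
}}

```text
time_s: 49.1
eef_pos: [0.5226, -0.0259, 0.4277]
eef_rot: [0.993, 0.121, -0.0, 0.0]
wrist_force: [0.4, -0.3, -0.3]
grip_width: 0.0244
finger_force: 0.0
```

```bash
python3 - <<'E'
from rig import r
from m import *
from look import wrist
rep('scene',r.camera('scene'));
c=r.camera('top');rep('top',c)
w,h=cloud(c);p=sel(w,(h[...,0]>80)&(h[...,0]<100)&(h[...,1]>60),x=(.5,.75),y=(-.05,.2),z=(-.01,.015));print('top mat',len(p),cv2.minEnclosingCircle((p[:,:2]*1000).astype(np.float32)))
c,s=wrist('w30');w,h=wcloud(c,s);print(s['eef_pos'])
b=sel(w,hm(h,'green'),x=(.63,.74),y=(-.08,.04),z=(.045,.053));print('button',len(b),cv2.minEnclosingCircle((b[:,:2]*1000).astype(np.float32)),b[:,2].max())
p=sel(w,(h[...,1]<60)&(h[...,2]>100),x=(.5,.72),y=(.02,.2),z=(.064,.075));print('cup',len(p),circ(p))
p=sel(w,(h[...,0]>80)&(h[...,0]<100)&(h[...,1]>50),x=(.5,.75),y=(0,.2),z=(-.01,.012));print('mat',len(p),cv2.minEnclosingCircle((p[:,:2]*1000).astype(np.float32)))
E
```

```text
scene tub rim 761 [0.5589 0.3559 0.0781]
cup rim 305 [0.6082 0.0849 0.0489]
red swab (61, [0.604, -0.2695, 0.124], np.float64(0.1415)) collar (54, [0.6038, -0.2672, 0.0801], np.float64(0.0862))
green swab (61, [0.6191, -0.1204, 0.1265], np.float64(0.1413)) collar (49, [0.6199, -0.1177, 0.08], np.float64(0.0866))
blue swab 0 collar (63, [0.607, -0.2196, 0.0791], np.float64(0.0865))
yellow swab (63, [0.615, -0.17, 0.125], np.float64(0.142)) collar (63, [0.6133, -0.1684, 0.0801], np.float64(0.0859))
handle 135 [0.50869598 0.05849431] [0.96745052 0.25306025] [0.45938012 0.04559455] [0.56888641 0.07423859]
button (154, [0.6848, -0.0205, 0.0491], np.float64(0.0543))
pot 137 [ 0.5225 -0.4336  0.05  ]
 handle (140, [0.609, -0.4444, 0.1597], np.float64(0.1904)) [[-0.024, -0.021], [0.613, -0.441]]
 handle (70, [0.524, -0.4298, 0.1625], np.float64(0.1965)) [[0.004, -0.007], [0.523, -0.429]]
 handle (71, [0.5293, -0.4352, 0.1631], np.float64(0.1968)) [[-0.016, -0.018], [0.532, -0.432]]
rack 605 ((607.75, -196.47412109375), (211.8372344970703, 72.60865020751953), 84.66944122314453)
stand 946 ((45
[... 637 characters left out ...]
ty slice.
  p=sel(w,hm(h,'blue'),x=(.4,.7),y=(-.05,.2),z=(.045,.075));m=p[:,:2].mean(0);t=p[:,:2]-m;ev=np.linalg.svd(t)[2][0];t=t@ev;print('handle',len(p),m,ev,m+ev*t.min(),m+ev*t.max())
  ret = um.true_divide(
Traceback (most recent call last):
  File "m.py", line 9, in rep
    p=sel(w,hm(h,'blue'),x=(.4,.7),y=(-.05,.2),z=(.045,.075));m=p[:,:2].mean(0);t=p[:,:2]-m;ev=np.linalg.svd(t)[2][0];t=t@ev;print('handle',len(p),m,ev,m+ev*t.min(),m+ev*t.max())
                                                                                                                                                             ~~~~~^^
ValueError: zero-size array to reduction operation minimum which has no identity
```

```bash
python3 - <<'E'
from look import *
c,s=wrist('w30');w,h=wcloud(c,s);print(s['eef_pos'])
b=sel(w,hm(h,'green'),x=(.63,.74),y=(-.08,.04),z=(.045,.053));print('button',len(b),cv2.minEnclosingCircle((b[:,:2]*1000).astype(np.float32)),np.median(b[:,2]))
p=sel(w,(h[...,1]<60)&(h[...,2]>100),x=(.5,.72),y=(.02,.2),z=(.064,.075));print('cup',len(p),circ(p))
p=sel(w,(h[...,0]>78)&(h[...,0]<102)&(h[...,1]>40),x=(.5,.75),y=(0,.2),z=(-.01,.012));print('mat',len(p),circ(p[:],.06)[:2])
E
```

```text
[ 0.52275583 -0.02625176  0.42702732]
button 715 ((679.8843383789062, -23.449819564819336), 15.904572486877441) 0.05173279213653059
cup 1733 [0.6053 0.0832 0.0487]
mat 925 [0.6125 0.088 ]
```

Request:
{"op": "apply_moves", "data": {
  "series": [
    [[-0.2,-5,25,-20,0],[-0.2,-5,40,-40,0],[-0.2,-4,19,-45,0],[-0.2,0,0,-45,0],[-0.2,0,0,-30,0]]
  ]
}}

```text
time_s: 49.75
eef_pos: [0.5081, 0.0543, 0.2489]
eef_rot: [0.993, 0.122, -0.002, -0.0]
wrist_force: [0.8, -0.6, 0.2]
grip_width: 0.0342
finger_force: 0.0
```

Request:
{"op": "apply_moves", "data": {
  "series": [
    [[-0.2,0,0,-25,0],[-0.2,0,0,-12,0],[-0.2,0,0,0,0],[-0.6,0,0,0,0],[-1,0,0,0,0]]
  ]
}}

```text
time_s: 50.25
eef_pos: [0.5098, 0.0545, 0.2168]
eef_rot: [0.993, 0.122, 0.001, -0.0]
wrist_force: [0.9, 0.0, 0.1]
grip_width: 0.0117
finger_force: 29.4
```

Request:
{"op": "apply_moves", "data": {
  "series": [
    [[-1,0,0,0,0],[-1,0,0,0,0],[-1,4,1,0,0],[-1,4,1,0,0],[-1,0,0,0,0]]
  ]
}}

```text
time_s: 50.75
eef_pos: [0.5175, 0.0565, 0.2156]
eef_rot: [0.993, 0.122, 0.0, -0.0]
wrist_force: [-1.6, -0.8, 3.1]
grip_width: 0.0119
finger_force: 30.2
```

Request:
{"op": "apply_moves", "data": {
  "series": [
    [[-0.6,0,0,0,0],[-0.3,0,0,0,0],[-0.2,0,0,0,0],[-0.2,0,0,25,0],[-0.2,0,0,40,0]]
  ]
}}

```text
time_s: 51.25
eef_pos: [0.516, 0.056, 0.2787]
eef_rot: [0.993, 0.122, -0.003, -0.0]
wrist_force: [-0.5, -0.2, 0.9]
grip_width: 0.0342
finger_force: 0.0
```

Request:
{"op": "apply_moves", "data": {
  "series": [
    [[-0.2,0,0,45,0],[-0.2,0,0,45,0],[-1,0,-20,45,0],[-1,0,-30,15,0],[-1,0,-30,0,0]]
  ]
}}

```text
time_s: 51.75
eef_pos: [0.5175, -0.0237, 0.4338]
eef_rot: [0.992, 0.122, 0.003, 0.001]
wrist_force: [0.4, -1.1, -0.7]
grip_width: -0.0
finger_force: 0.0
```

```bash
python3 - <<'E'
from look import *
c,s=wrist('w31');w,h=wcloud(c,s);print(s['eef_pos'])
b=sel(w,hm(h,'green'),x=(.63,.74),y=(-.08,.04),z=(.045,.053));print('button',len(b),cv2.minEnclosingCircle((b[:,:2]*1000).astype(np.float32)))
p=sel(w,(h[...,1]<60)&(h[...,2]>100),x=(.5,.72),y=(.02,.2),z=(.06,.08));print('cup',len(p),circ(p),[p[(p[:,i]-m)*sg>.03][:,2].mean().round(4) for i,m in((0,.613),(1,.085)) for sg in(1,-1)])
E
python3 cup.py
```

```text
[ 0.51749379 -0.02374637  0.43384003]
button 694 ((680.0592651367188, -23.052989959716797), 15.871084213256836)
cup 2186 [0.6143 0.0813 0.0481] [np.float64(0.0666), np.float64(0.0669), np.float64(0.0664), np.float64(0.0675)]
scene cup rim 303 [0.6176 0.0832 0.0489]
top cup rim 98 [0.6121 0.0838 0.0488]
```

Request:
{"op": "apply_moves", "data": {
  "series": [
    [[-1,25,0,0,0],[-1,40,0,-10,0],[-1,45,0,-20,0],[-1,40,0,-20,0],[-1,12,0.5,-10,0]]
  ]
}}

```text
time_s: 52.4
eef_pos: [0.6813, -0.0221, 0.3655]
eef_rot: [0.993, 0.122, -0.002, -0.001]
wrist_force: [-1.5, -1.0, -1.0]
grip_width: 0.0001
finger_force: 0.0
```

Request:
{"op": "apply_moves", "data": {
  "series": [
    [[-1,0,0,-40,0],[-1,0,0,-45,0],[-1,0,0,-30,0],[-1,0,0,-10,0],[-1,0,0,0,0]]
  ]
}}

```text
time_s: 52.9
eef_pos: [0.6786, -0.0223, 0.2437]
eef_rot: [0.993, 0.122, -0.002, -0.001]
wrist_force: [-0.9, -0.4, 0.7]
grip_width: 0.0002
finger_force: 0.0
```

Request:
{"op": "apply_moves", "data": {
  "series": [
    [[-1,0,0,-10,0],[-1,0,0,-5,0],[-1,0,0,0,0]]
  ]
}}

```text
time_s: 53.2
eef_pos: [0.6791, -0.0231, 0.2307]
eef_rot: [0.993, 0.122, 0.0, 0.0]
wrist_force: [-0.9, -0.3, 0.8]
grip_width: -0.0
finger_force: 0.0
```

Request:
{"op": "apply_moves", "data": {
  "series": [
    [[-1,0,0,-4,0],[-1,0,0,-3,0],[-1,0,0,0,0]]
  ]
}}

```text
time_s: 53.5
eef_pos: [0.6793, -0.0232, 0.2235]
eef_rot: [0.993, 0.122, 0.0, 0.0]
wrist_force: [0.3, 0.4, 1.6]
grip_width: -0.0002
finger_force: 1.0
```

Request:
{"op": "apply_moves", "data": {
  "series": [
    [[-1,0,0,-3,0],[-1,0,0,-2,0],[-1,0,0,0,0]]
  ]
}}

```text
time_s: 53.8
eef_pos: [0.6793, -0.0231, 0.2196]
eef_rot: [0.993, 0.122, 0.001, 0.0]
wrist_force: [-2.0, -1.1, 8.7]
grip_width: -0.0001
finger_force: 4.4
```

Request:
{"op": "apply_moves", "data": {
  "series": [
    [[-1,0,0,-2,0],[-1,0,0,0,0]]
  ]
}}

```text
time_s: 54.0
eef_pos: [0.6793, -0.023, 0.2193]
eef_rot: [0.993, 0.122, 0.001, 0.0]
wrist_force: [-7.4, -0.3, 20.3]
grip_width: 0.0001
finger_force: 10.1
```

Request:
{"op": "apply_moves", "data": {
  "series": [
    [[-1,0,0,10,0],[-1,0,0,30,0],[-1,0,0,45,0],[-1,0,0,45,0],[-1,0,0,45,0]]
  ]
}}

```text
time_s: 54.5
eef_pos: [0.6787, -0.0231, 0.3927]
eef_rot: [0.993, 0.122, -0.0, -0.0]
wrist_force: [1.0, 0.2, 0.8]
grip_width: -0.0002
finger_force: 0.0
```

Request:
{"op": "apply_moves", "data": {
  "series": [
    [[-1,-30,-20,0,0],[-1,-40,-30,0,0],[-1,-40,-30,0,0],[-1,-30,-20,0,0],[-1,0,0,0,0]]
  ]
}}

```text
time_s: 55.0
eef_pos: [0.5357, -0.1274, 0.3911]
eef_rot: [0.993, 0.118, -0.001, 0.001]
wrist_force: [-0.2, -0.1, 0.7]
grip_width: 0.0001
finger_force: 0.0
```

```bash
python3 - <<'E'
from rig import r
from m import *
c=r.camera('scene');rep('scene',c);cv2.imwrite('pics/end.png',cv2.resize(c['img'][:,:,::-1],(800,600)));print(r.read_state()['time_s'])
E
```

```text
scene tub rim 756 [0.5588 0.3558 0.0782]
cup rim 312 [0.6175 0.0832 0.0488]
red swab (61, [0.6042, -0.2695, 0.1239], np.float64(0.1408)) collar (56, [0.6041, -0.2671, 0.08], np.float64(0.0872))
green swab (61, [0.619, -0.1205, 0.1264], np.float64(0.1417)) collar (50, [0.6196, -0.1179, 0.0791], np.float64(0.0856))
blue swab 0 collar (62, [0.6072, -0.2195, 0.0796], np.float64(0.0882))
yellow swab (62, [0.6145, -0.1701, 0.1249], np.float64(0.1418)) collar (64, [0.6131, -0.1685, 0.0796], np.float64(0.0874))
handle 138 [0.51797691 0.05766814] [0.9688833 0.247518 ] [0.47018374 0.04545855] [0.57844966 0.07311695]
button (154, [0.6848, -0.0204, 0.0493], np.float64(0.055))
pot 131 [ 0.522  -0.4341  0.05  ]
 handle (142, [0.6089, -0.4444, 0.1594], np.float64(0.1917)) [[-0.028, -0.03], [0.613, -0.44]]
 handle (75, [0.5243, -0.4298, 0.1619], np.float64(0.1976)) [[-0.006, -0.019], [0.525, -0.427]]
 handle (68, [0.5293, -0.4354, 0.1626], np.float64(0.1969)) [[-0.015, -0.02], [0.532, -0.432]]
rack 589 ((608.5560913085938, -196.63400268554688), (212.30120849609375, 71.90190124511719), 84.5785140991211)
stand 942 ((452.508544921875, -178.89981079101562), (56.27348709106445, 210.59593200683594), 6.258561134338379)
55.05
```

View pics/end.png

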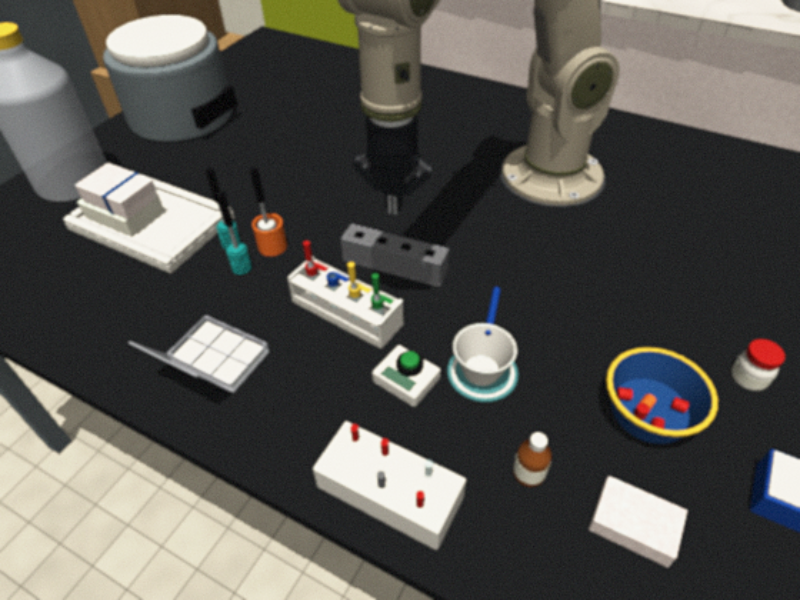

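The end picture shows the stoppers in the tub (around 655,405) and the empty cup on its mat (485,360). The three swabs are in their vials (310–378, 260–300), the brush is in the orange pot (268,230), and the bottle has not moved (533,460).

```bash
python3 -c "
from rig import r
print(r.close_job())"
```

```text
the job is handed in; nothing more can be done
None
```

The job is done and handed in at about 55 s of the 210 s: all five stoppers I could see are in the tub, the cup is scrubbed and upright on its mat, the brush is head down in its pot, the red, yellow and green swabs are fully home in their vials, the timer was pressed and released last, and the amber bottle was left where it stood; the hand-in returned no verdict.

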